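Sort the levelling feet onto the sloped racks

TASK

First pull the signal lever fully over towards the robot, to close the racks. Then sort the levelling feet: every foot on the bench, and any that stands in the wrong rack, must be stood stud up, pad flat on the floor of the sloped rack whose tag has the colour of its pad. When all are sorted, push the lever fully back, away from the robot; leave the other things on the bench where they are.

Things in the scene. Friction and masses are not known exactly. Their poses are not given: they have to be found in the camera images.
- foot1: levelling foot with a red pad: round pad 54 mm diameter, 18 mm thick, with an upright steel stud 18 mm diameter and 40 mm long on its middle (58 mm tall in all, 0.1 to 0.2 kg). Origin: centre of the pad's underside; z runs up the stud. May be absent
- foot2: levelling foot with a blue pad: round pad 54 mm diameter, 18 mm thick, with an upright steel stud 18 mm diameter and 40 mm long on its middle (58 mm tall in all, 0.1 to 0.2 kg). Origin: centre of the pad's underside; z runs up the stud. May be absent
- foot3: levelling foot with a red pad: round pad 54 mm diameter, 18 mm thick, with an upright steel stud 18 mm diameter and 40 mm long on its middle (58 mm tall in all, 0.1 to 0.2 kg). Origin: centre of the pad's underside; z runs up the stud. May be absent
- foot4: levelling foot with a red pad: round pad 54 mm diameter, 18 mm thick, with an upright steel stud 18 mm diameter and 40 mm long on its middle (58 mm tall in all, 0.1 to 0.2 kg). Origin: centre of the pad's underside; z runs up the stud. May be absent
- foot5: levelling foot with a red pad: round pad 54 mm diameter, 18 mm thick, with an upright steel stud 18 mm diameter and 40 mm long on its middle (58 mm tall in all, 0.1 to 0.2 kg). Origin: centre of the pad's underside; z runs up the stud. May be absent
- foot6: levelling foot with a blue pad: round pad 54 mm diameter, 18 mm thick, with an upright steel stud 18 mm diameter and 40 mm long on its middle (58 mm tall in all, 0.1 to 0.2 kg). Origin: centre of the pad's underside; z runs up the stud. May be absent
- foot7: levelling foot with a blue pad: round pad 54 mm diameter, 18 mm thick, with an upright steel stud 18 mm diameter and 40 mm long on its middle (58 mm tall in all, 0.1 to 0.2 kg). Origin: centre of the pad's underside; z runs up the stud. May be absent
- foot8: levelling foot with a blue pad: round pad 54 mm diameter, 18 mm thick, with an upright steel stud 18 mm diameter and 40 mm long on its middle (58 mm tall in all, 0.1 to 0.2 kg). Origin: centre of the pad's underside; z runs up the stud. May be absent
- rack_red_tray: tray of the rack for red feet: aluminium, 176 x 176 mm inside, rim 14 mm high, 5 mm thick; floor slopes 15 degrees, low towards the robot. Origin: centre of the floor's upper face, 42 mm above the bench; z is the floor's normal, x up the slope, y level. Holds four feet, two by two 84 mm apart. Fixed; behind its upper edge a ledge with a red tag plate, 40 x 120 mm, its top 66 mm above the bench
- rack_blue_tray: tray of the rack for blue feet: aluminium, 176 x 176 mm inside, rim 14 mm high, 5 mm thick; floor slopes 15 degrees, low towards the robot. Origin: centre of the floor's upper face, 42 mm above the bench; z is the floor's normal, x up the slope, y level. Holds four feet, two by two 84 mm apart. Fixed; behind its upper edge a ledge with a blue tag plate, 40 x 120 mm, its top 66 mm above the bench
- signal (a joint): signal lever on a small grey block: 0 leaning fully towards the robot (-x), 1.0 fully over, leaning away from it (+x); it stays where it is left. It starts over, leaning away
- signal_tip (a point): the tip of the signal lever's red arm, 80 mm long
- tin: small round brass tin, 48 mm diameter, 26 mm tall; a bystander. Origin: centre of its underside
- spray: orange bottle, 64 mm diameter, 190 mm tall; a bystander. Origin: centre of its underside
- can: blue can, 66 mm diameter, 120 mm tall; a bystander. Origin: centre of its underside
- tape: yellow tape measure lying flat, 65 x 65 x 36 mm; a bystander. Origin: centre of its underside
- wrench: wrench lying flat, along x; a bystander. Origin: in the tool
- driver: screwdriver lying flat, along x; a bystander. Origin: in the tool
Mind the look-alikes: they are no part of the job. What is shaped like the foot6 but green is not meant. What is shaped like the foot4 but green is not meant.

How it is judged (in metres and radians):
On the way, in this order (a step that is already met when the one before it is completed fails the run):
1. the signal lever is pulled fully over towards the robot (value of joint signal below 0.15 rad), for 0.2 s.
2. every foot stands flat in the rack with the tag of its colour, while the lever is still over towards the robot (x of foot1 in the frame of rack_red_tray between -0.068 and 0.068 m and y of foot1 in the frame of rack_red_tray between -0.068 and 0.068 m and z of foot1 in the frame of rack_red_tray between -0.005 and 0.005 m and angle between the z axis of each of foot1, foot3, foot4, foot5 and the z axis of rack_red_tray, either way round below 0.12 rad and x of foot2 in the frame of rack_blue_tray between -0.068 and 0.068 m and y of foot2 in the frame of rack_blue_tray between -0.068 and 0.068 m and z of foot2 in the frame of rack_blue_tray between -0.005 and 0.005 m and angle between the z axis of each of foot2, foot6, foot7, foot8 and the z axis of rack_blue_tray, either way round below 0.12 rad and x of foot3 in the frame of rack_red_tray between -0.068 and 0.068 m and y of foot3 in the frame of rack_red_tray between -0.068 and 0.068 m and z of foot3 in the frame of rack_red_tray between -0.005 and 0.005 m and x of foot4 in the frame of rack_red_tray between -0.068 and 0.068 m and y of foot4 in the frame of rack_red_tray between -0.068 and 0.068 m and z of foot4 in the frame of rack_red_tray between -0.005 and 0.005 m and x of foot5 in the frame of rack_red_tray between -0.068 and 0.068 m and y of foot5 in the frame of rack_red_tray between -0.068 and 0.068 m and z of foot5 in the frame of rack_red_tray between -0.005 and 0.005 m and x of foot6 in the frame of rack_blue_tray between -0.068 and 0.068 m and y of foot6 in the frame of rack_blue_tray between -0.068 and 0.068 m and z of foot6 in the frame of rack_blue_tray between -0.005 and 0.005 m and x of foot7 in the frame of rack_blue_tray between -0.068 and 0.068 m and y of foot7 in the frame of rack_blue_tray between -0.068 and 0.068 m and z of foot7 in the frame of rack_blue_tray between -0.005 and 0.005 m and x of foot8 in the frame of rack_blue_tray between -0.068 and 0.068 m and y of foot8 in the frame of rack_blue_tray between -0.068 and 0.068 m and z of foot8 in the frame of rack_blue_tray between -0.005 and 0.005 m and value of joint signal below 0.3 rad), for 0.2 s.
3. the signal lever is pushed fully back, away from the robot (value of joint signal above 0.85 rad), for 0.2 s.
At the end, for the whole second after the job is handed in: Every foot present stands in the tray of the rack with the tag of its colour, stud up: the centre of its underside within 5 mm of the tray's floor, its axis within 0.12 rad of the floor's normal, inside the rim, at rest; the signal lever is beyond 0.85 rad (x of foot1 in the frame of rack_red_tray between -0.068 and 0.068 m and y of foot1 in the frame of rack_red_tray between -0.068 and 0.068 m and z of foot1 in the frame of rack_red_tray between -0.005 and 0.005 m and angle between the z axis of each of foot1, foot3, foot4, foot5 and the z axis of rack_red_tray, either way round below 0.12 rad and x of foot2 in the frame of rack_blue_tray between -0.068 and 0.068 m and y of foot2 in the frame of rack_blue_tray between -0.068 and 0.068 m and z of foot2 in the frame of rack_blue_tray between -0.005 and 0.005 m and angle between the z axis of each of foot2, foot6, foot7, foot8 and the z axis of rack_blue_tray, either way round below 0.12 rad and x of foot3 in the frame of rack_red_tray between -0.068 and 0.068 m and y of foot3 in the frame of rack_red_tray between -0.068 and 0.068 m and z of foot3 in the frame of rack_red_tray between -0.005 and 0.005 m and x of foot4 in the frame of rack_red_tray between -0.068 and 0.068 m and y of foot4 in the frame of rack_red_tray between -0.068 and 0.068 m and z of foot4 in the frame of rack_red_tray between -0.005 and 0.005 m and x of foot5 in the frame of rack_red_tray between -0.068 and 0.068 m and y of foot5 in the frame of rack_red_tray between -0.068 and 0.068 m and z of foot5 in the frame of rack_red_tray between -0.005 and 0.005 m and x of foot6 in the frame of rack_blue_tray between -0.068 and 0.068 m and y of foot6 in the frame of rack_blue_tray between -0.068 and 0.068 m and z of foot6 in the frame of rack_blue_tray between -0.005 and 0.005 m and x of foot7 in the frame of rack_blue_tray between -0.068 and 0.068 m and y of foot7 in the frame of rack_blue_tray between -0.068 and 0.068 m and z of foot7 in the frame of rack_blue_tray between -0.005 and 0.005 m and x of foot8 in the frame of rack_blue_tray between -0.068 and 0.068 m and y of foot8 in the frame of rack_blue_tray between -0.068 and 0.068 m and z of foot8 in the frame of rack_blue_tray between -0.005 and 0.005 m and linear speed of each of foot1, foot2, foot3, foot4, foot5, foot6, foot7, foot8 below 0.02 m/s and value of joint signal above 0.85 rad); the robot touches nothing.
It fails at once if a bystander is pushed more than 6 cm (distance of any of tin, spray, can, tape, wrench, driver from where it was at the start of the episode above 0.06 m).
It fails at once if the tin, bottle, can or tape measure is knocked over (angle between any of tin, spray, can, tape's own z axis and vertical above 0.6 rad).
Of foot4, foot5, foot6, foot7, foot8 only 4 to 5 are there at a start; the rules pass over those that are not, and their reading is None.
At some moment in a run one of foot1, foot2, foot3, foot4, foot5, foot6, foot7, foot8 may be knocked a few centimetres aside while the robot is not near it.
It also fails if it takes over 210 s, if anything falls off the work surface, if the arm or the gripper's body presses on something with over 40 N, if the wrist force passes 120 N, or if a joint passes its speed limit or range.

ROBOT

A 7-joint arm with a two-finger parallel gripper is mounted at the origin on the work surface. World frame = base frame: x ahead of the robot, y to its left, z up, the work surface at z = 0. Lengths are in mm, angles in rad, forces in N, time in s.
With the tool pointing down it reaches from about 425 to 875 mm from the base axis. Payload 4.7 kg.
Tool frame: the origin (TCP) lies midway between the tips of the shut fingers; the grasp point (between the pads) lies 19 mm behind it; z points along the fingers, y is the direction in which the jaws open and shut (so a half turn about z gives the same grasp; the last joint's range is limited). The gripper opens to 87 mm and grips with 3 to 60 N. Pads are 19 mm wide; open, the fingers measure 117 mm over their backs; the gripper's body (75 mm by 190 mm) begins 51 mm behind the grasp point.
Start: joints at [1.139, 0.321, -0.07, 1.45, 0.023, 1.371, -0.057], TCP at [280.251, -586.505, 191.887] pointing down, gripper open.
Joint ranges: [-2.86, 2.86], [-0.3, 2.09], [-1.38, 1.24], [0.06, 2.45], [-1.56, 4.7], [0.09, 2.05], [-2.69, 2.69]. Speed limits (rad/s): [2.57, 2.57, 3.14, 3.14, 3.14, 3.14, 3.14].

INTERFACE

Orientations are given as [roll, pitch, yaw] about the fixed x, y, z axes, in that order (R = Rz(yaw) Ry(pitch) Rx(roll)).
In Python, from workcell import manip, cams, spotter gives the robot as it stands.
- The arm moves only by the tool send_rows, never from a script. Its argument "rows" is text: rows parted by semicolons, each of 7 numbers parted by spaces: the opening, from 0 (shut) to 1 (fully open), then the shift along the tool's x, y, z in cm, then the turn, a rotation vector about the tool's x, y, z in degrees. In form: gripper x y z rx ry rz; .... A call has 1 to 12 rows; each row is the pose to reach, as a shift and turn from the pose measured when the call began, along the tool's axes at that moment; what a row does not reach only later rows make up. A row lasts 1/8 s, in which the tool goes at most 62.5 mm and 10.7 degrees, less where a joint would pass 70% of its speed; a pose out of reach is approached as far as the arm can. A call with a gripper value outside its range is refused whole. The fingers move at their own pace and stop on an object; "force" is the grip in N (left out, the last holds). Time passes only in rows, so rows that repeat a pose let the fingers close. It gives the time, the measured TCP pose, the force and the opening at its end, in the units of the state.
- manip.get_state(): the state, without advancing time (a new reading comes with each control period).
- cams.capture(name): name is "scene" or "top" or "wrist"; returns a dict with "img" (420x560x3 uint8, red, green, blue), "z_map" (420x560 float32, mm along the optical axis (not along the pixel's ray), 0 where there is no reading), "mtx" (3x3 intrinsics, pixels), "extrinsics" (4x4, takes a point from camera to world coordinates). Camera axes: x right, y up, looking along -z (the intrinsics and any distortion apply to the point x, -y, -z); pixel columns grow to the right and rows downward; lengths in mm; the calibration is good to about 2 mm. A picture is of the moment at which its call begins.
- manip.finish_job(): hands the job in, once; it reports no verdict.
Trained networks look in a picture, given as the dict that the camera call returned (one of the last four; its "shot" number tells which), for a name from the list of things; names that differ only in an ending like _2 or _b are one class to them, and where a whole thing is asked for, a point or a joint stands for the part that bears it (a point fixed in the world has none). Each returns a list of dicts, best first, with "confidence" (0 to 1); they miss things now and then, are a little off and sometimes report something else, mostly with a low value. They report only what shows in the picture. A call takes as long as a camera call. They do not tell look-alikes from the thing itself.
- spotter.recognise(picture, label): "at" ([row, column] in pixels, amid what is visible of it).
- spotter.spot_point(picture, label): "at" ([row, column] in pixels: a listed point, or the origin of a listed thing).
The state is a dict: "time_s": time; "joint_pos": joint angles; "joint_velocities": joint speeds; "joint_efforts": joint torques, N m; "eef_pos": TCP position; "tool_rot": TCP orientation; "ft_force": force on the tool from outside, world axes, zero at the start; "ft_torque": the same for the moment, N m; "width": finger opening in mm.
Only numpy, scipy, OpenCV 4.12 (cv2) and the standard library are available. Lean on these libraries where they do the work, as an engineer would, in place of code of your own. Each camera call takes 0.05 s, during which the arm holds its last target.

## Working session

There is one attempt and no reset: what is moved stays moved. The work goes in short steps, Python scripts to look and compute and a tool call to move; the robot and the scene stay as the last step left them, time stands still between calls to the robot, and variables do not carry over. Pictures are saved under pics/ and viewed, and the job is handed in when it is done.

Besides the shell and the picture viewer there is one more tool, called as name(argument=value, ...) on one line, values as JSON. send_rows: Moves the arm, as the interface text tells. Its arguments: {"type":"object","properties":{"rows":{"type":"string"},"force":{"type":"number"}},"required":["rows"]}

```bash
mkdir -p pics; ls
python3 - <<'E'
from workcell import manip, cams, spotter
import cv2, numpy as np
print(manip.get_state())
for n in ("scene","top","wrist"):
    p=cams.capture(n); cv2.imwrite(f"pics/{n}0.png",p["img"][:,:,::-1]); print(n,p["mtx"].round(1).tolist(),p["extrinsics"].round(3).tolist(),[k for k in p])
E
```

```text
pics
{'time_s': 0.0, 'joint_pos': array([ 1.13909844,  0.32180262, -0.07007427,  1.45167403,  0.02258561,
        1.37077405, -0.05689852]), 'joint_velocities': array([ 1.23142172e-03, -1.99897159e-03,  7.11956765e-04,  8.02986843e-04,
       -1.20136878e-03, -4.69669707e-04, -1.45568965e-05]), 'joint_efforts': array([-4.82697978e-04, -4.91293001e+01, -4.04104041e-01, -3.12528241e+01,
       -6.39620307e-02,  4.38182498e-02,  1.82940507e-04]), 'eef_pos': array([ 279.95726033, -585.95264433,  190.77518977]), 'tool_rot': array([-3.13972326e+00,  8.66651748e-05,  4.45817201e-01]), 'ft_force': array([-0.44609991, -0.33437701, -0.48671168]), 'ft_torque': array([ 0.05013402,  0.00017204, -0.03978009]), 'width': 87.14177289803786}
scene [[404.6, 0.0, 278.8], [0.0, 404.6, 202.2], [0.0, 0.0, 1.0]] [[0.496, -0.557, 0.666, 1255.912], [0.868, 0.325, -0.375, -395.685], [-0.008, 0.764, 0.645, 763.704], [0.0, 0.0, 0.0, 1.0]] ['img', 'z_map', 'mtx', 'extrinsics', 'shot']
top [[518.8, 0.0, 273.4], [0.0, 518.8, 214.1], [0.0, 0.0, 1.0]] [[-0.005, 0.985, -0.171, 299.841], [-1.0, -0.006, -0.0, -14.047], [-0.001, 0.171, 0.985, 1478.623], [0.0, 0.0, 0.0, 1.0]] ['img', 'z_map', 'mtx', 'extrinsics', 'shot']
wrist [[337.0, 0.0, 280.2], [0.0, 337.0, 209.9], [0.0, 0.0, 1.0]] [[0.431, 0.875, 0.221, 340.962], [-0.902, 0.418, 0.104, -557.31], [-0.002, -0.245, 0.97, 384.822], [0.0, 0.0, 0.0, 1.0]] ['img', 'z_map', 'mtx', 'extrinsics', 'shot']
```

View pics/scene0.png

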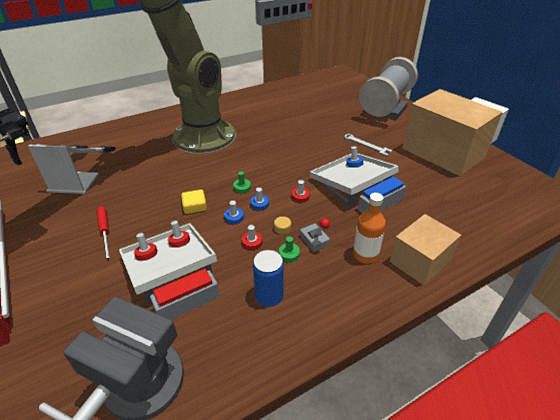

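View pics/top0.png

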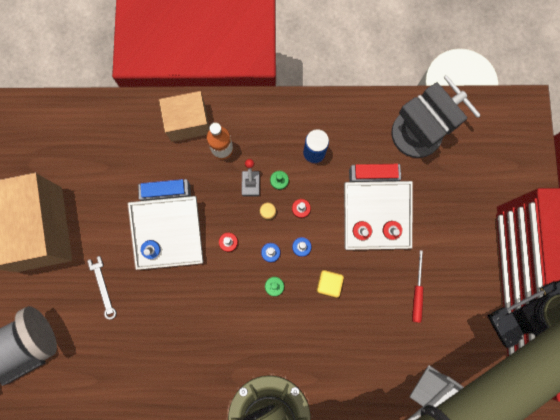

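View pics/wrist0.png

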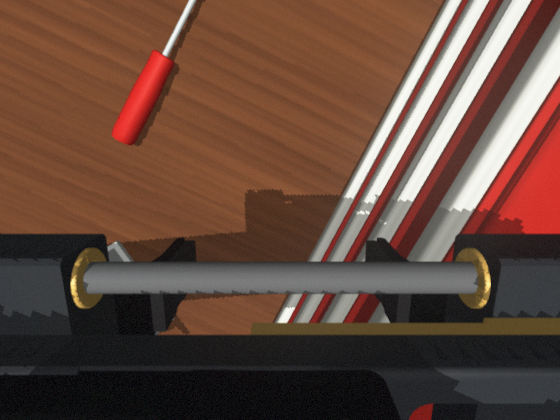

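```bash
cat > h.py <<'E'
from workcell import manip, cams, spotter
import cv2, numpy as np
from scipy.spatial.transform import Rotation as Ro
def cap(n,fn=None):
    p=cams.capture(n)
    if fn: cv2.imwrite(f"pics/{fn}.png",p["img"][:,:,::-1])
    return p
def cloud(p):
    K=p["mtx"];z=p["z_map"];E=p["extrinsics"]
    r,c=np.mgrid[0:420,0:560]
    P=np.stack([(c-K[0,2])/K[0,0]*z,-(r-K[1,2])/K[1,1]*z,-z],-1)
    W=P@E[:3,:3].T+E[:3,3]; W[z<=0]=np.nan
    return W
def proj(p,X):
    E=p["extrinsics"];c=(np.asarray(X)-E[:3,3])@E[:3,:3];K=p["mtx"]
    return K[1,2]-K[1,1]*c[...,1]/-c[...,2], K[0,2]+K[0,0]*c[...,0]/-c[...,2]
def feet(p,off=None):
    """colour blobs of pads near bench and trays"""
    W=cloud(p);hsv=cv2.cvtColor(p["img"],cv2.COLOR_RGB2HSV);H,S,V=[hsv[...,i].astype(int) for i in range(3)]
    out=[]
    for col,m in (("red",((H<6)|(H>174))),("blue",(H>100)&(H<125)),("green",(H>45)&(H<85)),("yellow",(H>18)&(H<34))):
        m=(m&(S>130)&(V>50)).astype(np.uint8)
        n,l,st,ce=cv2.connectedComponentsWithStats(m)
        for i in range(1,n):
            if st[i,4]<20: continue
            w=W[l==i]; out.append((col,st[i,4],ce[i].round(0).tolist(),np.nanmedian(w,0).round(0).tolist(),np.nanmin(w,0).round(0).tolist(),np.nanmax(w,0).round(0).tolist()))
    return out
def go(pos,R=None,yaw=None):
    """print tool shift (cm) and turn (deg) to reach TCP pos mm & R"""
    s=manip.get_state();R0=Ro.from_euler('xyz',s["tool_rot"])
    if R is None: R=R0 if yaw is None else Ro.from_euler('xyz',[np.pi,0,yaw])
    d=R0.inv().apply(np.asarray(pos)-s["eef_pos"])/10
    rv=np.degrees((R0.inv()*R).as_rotvec())
    n=max(np.linalg.norm(d)/6.25,np.linalg.norm(rv)/10.7)
    print("shift",d.round(2),"turn",rv.round(1),"rows",round(n,1))
E
python3 - <<'E'
from h import *
p=cap("top"); W=cloud(p)
for f in feet(p): print(*f)
for lab in ("signal_tip","signal","tin","spray","can","tape","foot1","foot2","rack_red_tray","rack_blue_tray"):
    for q in spotter.spot_point(p,lab)[:8]:
        a=np.array(q["at"]);r,c=a.round().astype(int); print(lab,round(q["confidence"],2),a.round(),W[r,c].round())
E
```

```text
red 13873 [194.0, 43.0] [1170.0, 251.0, -147.0] [1042.0, -22.0, -225.0] [1336.0, 526.0, -133.0]
red 3603 [538.0, 230.0] [481.0, -662.0, 233.0] [295.0, -1207.0, -634.0] [994.0, -632.0, 318.0]
red 70 [249.0, 163.0] [682.0, 52.0, 99.0] [671.0, 42.0, -7.0] [724.0, 69.0, 108.0]
red 618 [376.0, 171.0] [668.0, -303.0, 64.0] [645.0, -377.0, -6.0] [709.0, -244.0, 74.0]
red 215 [301.0, 208.0] [569.0, -92.0, 15.0] [544.0, -119.0, -7.0] [605.0, -67.0, 27.0]
red 168 [391.0, 229.0] [507.0, -340.0, 47.0] [480.0, -370.0, 33.0] [528.0, -318.0, 58.0]
red 29 [497.0, 231.0] [501.0, -654.0, 7.0] [466.0, -659.0, -6.0] [536.0, -652.0, 13.0]
red 171 [361.0, 230.0] [505.0, -256.0, 47.0] [477.0, -286.0, 36.0] [525.0, -235.0, 59.0]
red 222 [228.0, 242.0] [474.0, 115.0, 16.0] [449.0, 90.0, -5.0] [505.0, 146.0, 25.0]
red 353 [417.0, 304.0] [297.0, -411.0, 21.0] [250.0, -435.0, -5.0] [352.0, -396.0, 31.0]
red 25 [503.0, 296.0] [319.0, -653.0, 10.0] [292.0, -658.0, -5.0] [352.0, -651.0, 17.0]
red 39 [526.0, 338.0] [211.0, -656.0, 116.0] [199.0, -661.0, 108.0] [234.0, -551.0, 338.0]
red 39 [557.0, 397.0] [86.0, -66
[... 244 characters left out ...]
[301.0, 247.0] [459.0, -92.0, 16.0] [436.0, -117.0, 1.0] [485.0, -68.0, 25.0]
blue 153 [151.0, 248.0] [456.0, 324.0, 49.0] [428.0, 303.0, 34.0] [475.0, 355.0, 60.0]
blue 175 [270.0, 252.0] [443.0, -6.0, 16.0] [419.0, -29.0, 10.0] [469.0, 19.0, 31.0]
green 100 [281.0, 178.0] [656.0, -36.0, 20.0] [640.0, -54.0, 11.0] [679.0, -13.0, 63.0]
yellow 436 [331.0, 283.0] [357.0, -175.0, 34.0] [319.0, -206.0, -5.0] [395.0, -133.0, 42.0]
signal_tip 0.59 [250. 153.] [450. 320.  50.]
signal_tip 0.57 [164. 250.] [679.  50. 101.]Traceback (most recent call last):
  File "<stdin>", line 5, in <module>
ValueError: it knows: can, driver, foot, rack_blue_tray, rack_red_tray, signal_tip, spray, tape, tin, wrench
```

```bash
cat > m.py <<'E'
from h import *
def planefit(P):
    P=P[np.isfinite(P).all(1)]
    for _ in range(4):
        A=np.c_[P[:,:2],np.ones(len(P))];k=np.linalg.lstsq(A,P[:,2],rcond=None)[0]
        r=np.abs(A@k-P[:,2]);P=P[r<max(2.5,2*np.median(r))]
    return k,len(P)
def stud(W,x,y,z0,z1=None,rad=18):
    """points high above z0 near x,y"""
    d=np.hypot(W[...,0]-x,W[...,1]-y)
    m=(d<rad)&(W[...,2]>z0)
    if z1: m&=W[...,2]<z1
    return W[m].mean(0).round(1),int(m.sum())
E
python3 - <<'E'
from m import *
p=cap("top"); W=cloud(p)
for lab in ("signal_tip","tin","spray","can","tape","foot1","rack_red_tray","rack_blue_tray"):
    for q in spotter.spot_point(p,lab)[:10]:
        a=np.array(q["at"]);r,c=a.round().astype(int); print(lab,round(q["confidence"],2),a.round(),W[r,c].round())
for n,x,y in (("R1",569,-92),("R2",474,115),("B1",459,-92),("B2",443,-6),("Ra",507,-340),("Rb",505,-256),("Bt",456,324)):
    print(n,stud(W,x,y,48 if n[1] in"12" else 75), stud(W,x,y,8,25,32))
# trays
for n,y0,y1 in (("red",-400,-220),("blue",220,370)):
    m=(W[...,0]>420)&(W[...,0]<640)&(W[...,1]>y0-10)&(W[...,1]<y1+10)&(W[...,2]>10)&(W[...,2]<90)
    hsv=cv2.cvtColor(p["img"],cv2.COLOR_RGB2HSV); m&=hsv[...,1]<60
    P=W[m];k,nn=planefit(P);print(n,k,nn,np.degrees(np.arctan(np.hypot(k[0],k[1]))),np.degrees(np.arctan2(k[1],k[0])))
    Q=P[np.abs(P[:,:2]@k[:2]+k[2]-P[:,2])<20]
    print(cv2.minAreaRect(Q[:,:2].astype(np.float32)),Q.min(0),Q.max(0))
# lever region heights
m=(np.abs(W[...,0]-650)<60)&(np.abs(W[...,1]-50)<30)&(W[...,2]>6)
r,c=np.where(m);
for i in range(r.min(),r.max()+1,2): print(i,[ (int(j),*W[i,j].round().astype(int)) for j in c[r==i][::2]])
x=cv2.resize(p["img"][110:300,120:430],None,fx=2.5,fy=2.5,interpolation=cv2.INTER_CUBIC);cv2.imwrite("pics/topz.png",x[:,:,::-1])
E
```

```text
signal_tip 0.47 [165. 248.] [677.  55.  97.]
tin 0.75 [209. 266.] [567.   7.  26.]
spray 0.56 [152. 219.] [720. 137.  81.]
can 0.93 [151. 317.] [ 711. -134.  114.]
tape 0.57 [285. 329.] [ 352. -166.   34.]
foot1 0.83 [244. 302.] [464. -92.  50.]
foot1 0.82 [231. 393.] [ 494. -338.   85.]
foot1 0.8 [209. 302.] [563. -94.  44.]
foot1 0.76 [242. 224.] [469. 123.  61.]
foot1 0.73 [250. 152.] [449. 321.  56.]
foot1 0.67 [182. 276.] [648. -22.  16.]
foot1 0.65 [231. 361.] [ 496. -253.   70.]
foot1 0.62 [254. 270.] [436.  -4.  55.]
foot1 0.62 [291. 272.] [336.  -9.  18.]
rack_red_tray 0.75 [215. 374.] [ 546. -297.   38.]
rack_blue_tray 0.59 [228. 168.] [512. 282.  40.]
R1 (array([571.1, -92.2,  56.4]), 32) (array([569.4, -92.2,  16.5]), 232)
R2 (array([474. , 116.1,  56.5]), 32) (array([473.8, 115.4,  16.8]), 244)
B1 (array([459.6, -92.8,  56.5]), 33) (array([458.8, -92. ,  16.7]), 235)
B2 (array([444.7,  -4.2,  57.1]), 33) (array([443.8,  -4.6,  16.6]), 239)
Ra (array([ 494.9, -343.5,   85.5]), 22) (array([ 483.6, -329.4,   22. ]), 26)
Rb (array([ 493.7, -259.2,   85.5]), 23) (array([ 482.
[... 6632 characters left out ...]
615), np.int64(47), np.int64(23)), (254, np.int64(614), np.int64(42), np.int64(25)), (256, np.int64(613), np.int64(36), np.int64(29)), (258, np.int64(614), np.int64(30), np.int64(25))]
195 [(242, np.int64(610), np.int64(76), np.int64(19)), (244, np.int64(610), np.int64(71), np.int64(20)), (246, np.int64(609), np.int64(65), np.int64(23)), (248, np.int64(610), np.int64(59), np.int64(19)), (250, np.int64(609), np.int64(53), np.int64(22)), (252, np.int64(609), np.int64(48), np.int64(21)), (254, np.int64(609), np.int64(42), np.int64(20)), (256, np.int64(610), np.int64(36), np.int64(18)), (258, np.int64(609), np.int64(30), np.int64(21))]
197 [(242, np.int64(607), np.int64(77), np.int64(7))]
199 []
```

View pics/topz.png

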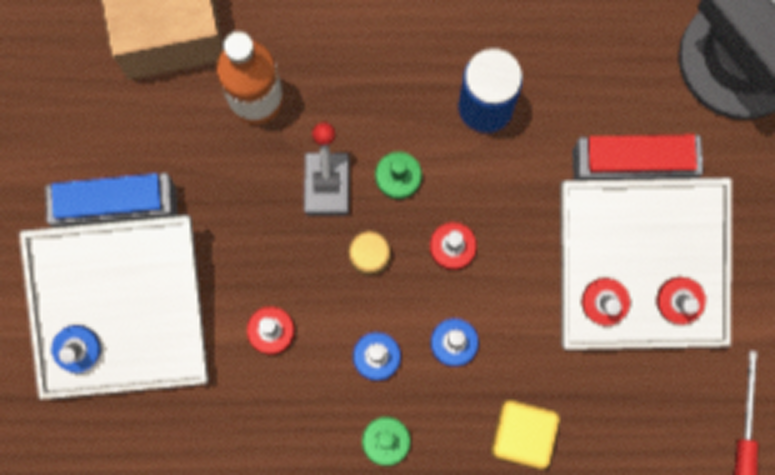

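Run:
```python
from h import *
p=cap("top")
def ray(col,row,z):
    K=p["mtx"];E=p["extrinsics"];d=E[:3,:3]@np.array([(col-K[0,2])/K[0,0],-(row-K[1,2])/K[1,1],-1]);o=E[:3,3];return o+d*(z-o[2])/d[2]
for n,C in (("blue",[(22,232),(190,218),(207,383),(40,398)]),("red",[(562,181),(730,179),(730,345),(565,350)])):
    P=[ray(120+c/2.5,110+r/2.5,z) for (c,r),z in zip(C,(78,78,33,33))];print(n,np.round(P),np.mean(P,0))
print(manip.get_state()["eef_pos"])
go([280,-586,280],yaw=1.571)
go([682,52,280],yaw=1.571)
```

```text
blue [[577. 384.  78.]
 [592. 199.  78.]
 [414. 184.  33.]
 [398. 369.  33.]] [495.20653668 284.04745181  55.5       ]
red [[ 631. -212.   78.]
 [ 633. -398.   78.]
 [ 453. -401.   33.]
 [ 448. -216.   33.]] [ 541.32224313 -306.58195384   55.5       ]
[ 280.2417364  -586.52731535  191.93859736]
shift [ 0.   -0.06 -8.81] turn [  0.    0.  -64.5] rows 6.0
shift [ 63.78 -40.29  -8.82] turn [  0.    0.  -64.5] rows 12.2
```

send_rows(rows="0.5 0 0 -6 0 0 -10; 0.5 0 0 -8.8 0 0 -20; 0.5 6 -4 -8.8 0 0 -30; 0.5 11 -7 -8.8 0 0 -40; 0.5 16 -10 -8.8 0 0 -50; 0.5 21 -13.3 -8.8 0 0 -60; 0.5 26.5 -16.7 -8.8 0 0 -64.5; 0.5 32 -20 -8.8 0 0 -64.5; 0.5 37 -23 -8.8 0 0 -64.5; 0.5 42 -26.5 -8.8 0 0 -64.5; 0.5 47 -29.7 -8.8 0 0 -64.5; 0.5 52 -33 -8.8 0 0 -64.5")

```text
time_s: 2.25
eef_pos: [608.0, -63.2, 280.2]
tool_rot: [3.141, 0.001, 1.571]
ft_force: [0.5, 0.8, -0.1]
width: 43.4
```

Run:
```python
from h import *
s=manip.get_state();print(s["time_s"],s["eef_pos"],s["tool_rot"],s["width"],s["joint_pos"])
go([682,52,160],yaw=1.571)
```

```text
2.25 [607.99072125 -63.18839019 280.18656642] [3.14075520e+00 7.11921128e-04 1.57079685e+00] 43.42786203999332 [ 0.54380828  0.26061354 -0.59998521  1.39431846  0.14687503  1.53025091
 -0.0461473 ]
shift [11.53  7.39 12.02] turn [ 0.  0. -0.] rows 2.9
```

send_rows(rows="0.5 6 4 0 0 0 0; 0.5 11.5 7.4 0 0 0 0; 0.5 11.5 7.4 6 0 0 0; 0.5 11.5 7.4 12 0 0 0; 0.5 11.5 7.4 12 0 0 0")

```text
time_s: 2.88
eef_pos: [678.3, 50.7, 154.4]
tool_rot: [-3.131, 0.002, 1.571]
ft_force: [-0.4, -0.5, 0.3]
width: 43.4
```

Run:
```python
from h import *
p=cap("wrist","w1");p=cap("scene","s1")
go([682,52,80],yaw=1.571)
```

```text
shift [ 0.07 -0.11  8.19] turn [ 0.1  0.  -0.1] rows 1.3
```

View pics/w1.png

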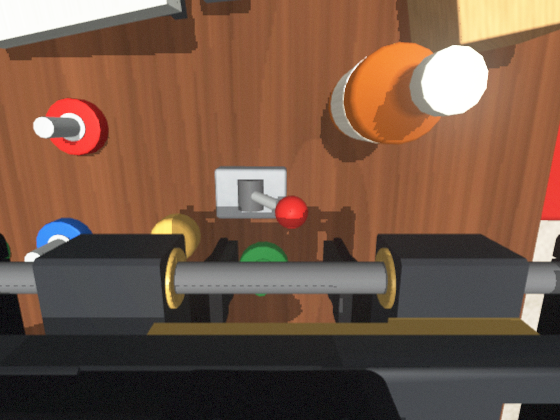

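View pics/s1.png

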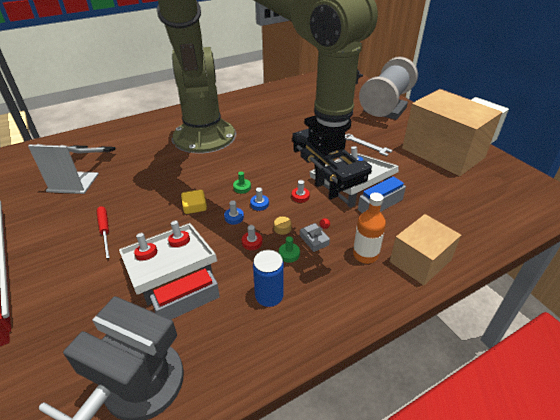

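Run:
```python
from m import *
p=cap("wrist");W=cloud(p)
for f in feet(p): print(*f)
print(proj(p,[682,52,98]))
go([682,52,88],yaw=1.571)
```

```text
red 2932 [549.0, 158.0] [1078.0, 60.0, -144.0] [953.0, -21.0, -149.0] [1116.0, 223.0, 2.0]
red 1901 [78.0, 127.0] [490.0, 116.0, 19.0] [444.0, 88.0, -0.0] [507.0, 142.0, 47.0]
red 807 [284.0, 210.0] [687.0, 54.0, 103.0] [673.0, 10.0, -0.0] [700.0, 64.0, 107.0]
blue 812 [59.0, 230.0] [454.0, 12.0, 19.0] [423.0, -6.0, 5.0] [631.0, 90.0, 274.0]
blue 20 [329.0, 321.0] [741.0, -102.0, 8.0] [734.0, -104.0, 6.0] [746.0, -101.0, 10.0]
green 608 [258.0, 253.0] [660.0, -14.0, 19.0] [640.0, -23.0, 10.0] [684.0, 54.0, 194.0]
yellow 736 [177.0, 228.0] [582.0, 18.0, 25.0] [547.0, -12.0, 4.0] [657.0, 90.0, 270.0]
yellow 589 [173.0, 278.0] [658.0, 84.0, 282.0] [656.0, 73.0, 271.0] [659.0, 89.0, 286.0]
yellow 566 [387.0, 278.0] [709.0, 83.0, 282.0] [709.0, 72.0, 271.0] [711.0, 89.0, 286.0]
yellow 4703 [354.0, 327.0] [703.0, 76.0, 291.0] [655.0, 74.0, 287.0] [738.0, 77.0, 295.0]
(np.float64(211.08232091964982), np.float64(277.81526189550937))
shift [ 0.04 -0.23  7.55] turn [ 0.3  0.  -0.1] rows 1.2
```

send_rows(rows="0.5 0 0 4 0 0 0; 0.5 0 0 7.6 0 0 0; 0.5 0 0 7.6 0 0 0; 0.5 0 -3 7.6 0 0 0; 0.5 0 -5 7.6 0 0 0; 0.5 0 -7 7.6 0 0 0; 0.5 0 -8 7.6 0 0 0; 0.5 0 -9 7.6 0 0 0; 0.5 0 -9 7.6 0 0 0")

```text
time_s: 4.15
eef_pos: [594.6, 51.6, 88.0]
tool_rot: [3.135, 0.001, 1.57]
ft_force: [-0.4, 0.5, 0.5]
width: 43.1
```

```bash
cat > lev.py <<'E'
from m import *
p=cap("wrist");W=cloud(p)
for f in feet(p):
    if f[0]=="red" and f[3][2]>60: print(*f)
p=cap("top","lev")
for f in feet(p):
    if f[0]=="red" and f[3][2]>60 and f[3][1]>0: print(*f)
print(manip.get_state()["ft_force"],manip.get_state()["eef_pos"])
E
python3 lev.py
```

```text
red 478 [435.0, 228.0] [682.0, 62.0, 99.0] [632.0, 57.0, 89.0] [696.0, 90.0, 197.0]
[ 0.13405507 -0.46427921 -0.53275162] [594.94449307  51.52743021  87.4717641 ]
```

Run:
```python
from h import *
cap("wrist","w2");p=cap("scene","s2");x=cv2.resize(p["img"][100:310,200:480],None,fx=2.7,fy=2.7);cv2.imwrite("pics/s2z.png",x[:,:,::-1])
print(manip.get_state())
```

```text
{'time_s': 4.35, 'joint_pos': array([ 0.41114053,  0.34634684, -0.65146019,  1.70292868,  0.22735157,
        1.16323496, -0.30255281]), 'joint_velocities': array([-6.80460889e-04,  1.66904161e-03,  2.05707097e-06,  2.16916049e-03,
        7.26452147e-05,  1.19330403e-03,  8.08135532e-05]), 'joint_efforts': array([ 1.91097002e-03, -4.22654772e+01, -6.31946459e+00, -2.86904615e+01,
       -5.98003948e-02, -8.49084696e-03, -2.09310324e-04]), 'eef_pos': array([594.76139927,  51.60261484,  87.07405884]), 'tool_rot': array([ 3.13606687e+00, -3.50744957e-05,  1.56960539e+00]), 'ft_force': array([0.15006028, 0.3111243 , 0.11443973]), 'ft_torque': array([-0.00192504, -0.09446564,  0.02327248]), 'width': 43.62229022717348}
```

View pics/w2.png

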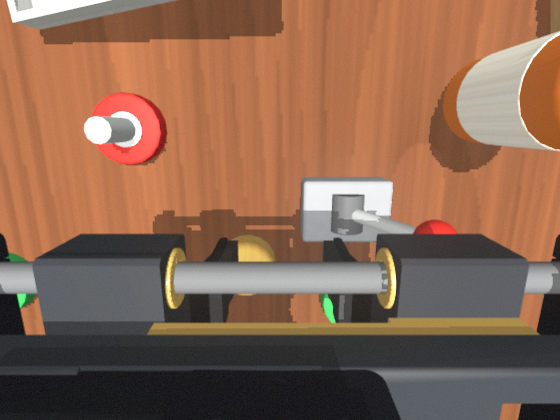

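View pics/s2z.png

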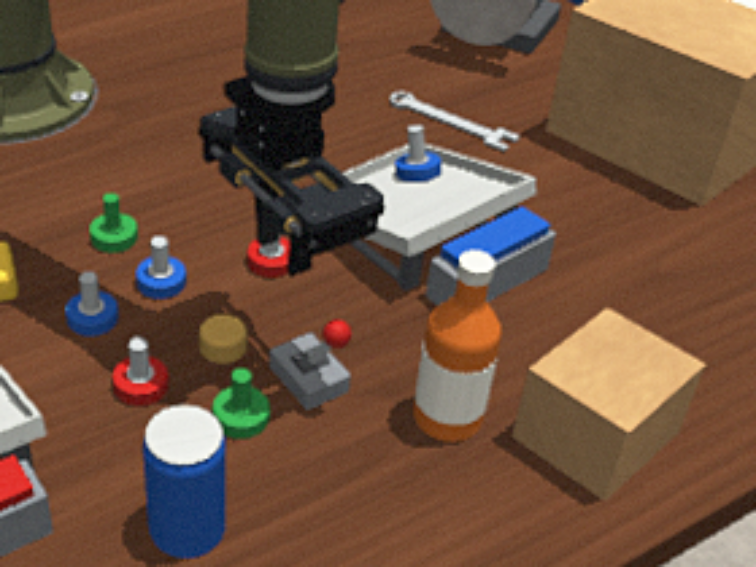

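send_rows(rows="0.5 0 0 -6 0 0 0; 0.5 0.2 4 -7 0 0 0; 0.5 0.2 9.1 -7 0 0 0; 0.5 0.2 9.1 -7 0 0 0; 0.5 0.2 9.1 -2 0 0 0; 0.5 0.2 9.1 1.7 0 0 0; 0.5 0.2 9.1 1.7 0 0 0; 0.5 0.2 9.1 1.7 0 0 0; 0.5 0.2 9.1 1.7 0 0 0")

```text
time_s: 5.48
eef_pos: [687.3, 53.9, 73.2]
tool_rot: [3.132, -0.0, 1.57]
ft_force: [0.5, -0.6, 0.4]
width: 43.5
```

```bash
python3 lev.py
python3 - <<'E'
from h import *
cap("wrist","w3");p=cap("scene","s3");x=cv2.resize(p["img"][100:310,200:480],None,fx=2.7,fy=2.7);cv2.imwrite("pics/s3z.png",x[:,:,::-1])
E
```

```text
red 1190 [279.0, 248.0] [687.0, 59.0, 102.0] [667.0, 12.0, -0.0] [700.0, 88.0, 190.0]
[ 0.08915582 -1.40209573  0.22120738] [686.88151291  53.69627557  72.51206101]
```

View pics/w3.png

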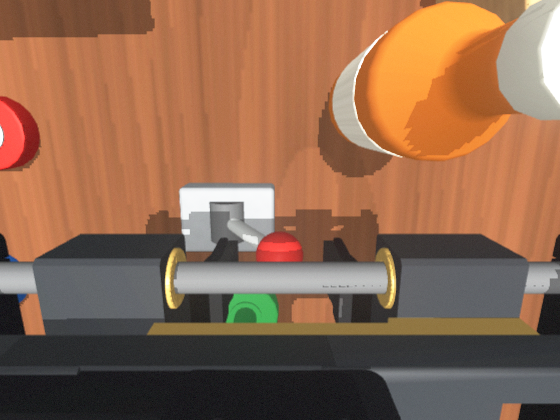

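View pics/s3z.png

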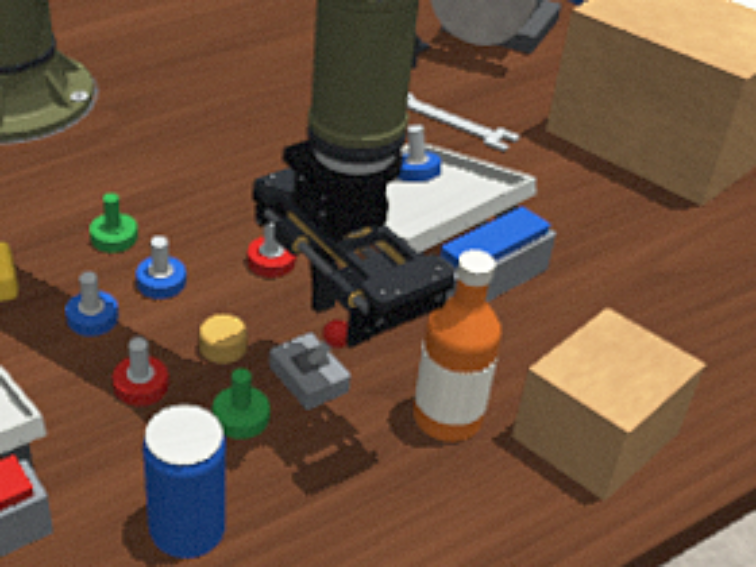

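send_rows(rows="0.5 0 -1.5 0.2 0 0 0; 0.5 0 -3 0.2 0 0 0; 0.5 0 -4.5 0.2 0 0 0; 0.5 0 -4.5 0.2 0 0 0")

```text
time_s: 6.18
eef_pos: [650.3, 53.8, 78.3]
tool_rot: [3.113, 0.0, 1.569]
ft_force: [4.8, -1.3, 20.3]
width: 43.6
```

```bash
python3 lev.py
python3 - <<'E'
from h import *
cap("wrist","w4")
E
```

```text
red 991 [305.0, 248.0] [663.0, 59.0, 109.0] [650.0, 8.0, 1.0] [674.0, 88.0, 194.0]
[ 4.99006274 -1.64450515 19.89681566] [650.65339926  53.72889115  78.17005207]
```

View pics/w4.png

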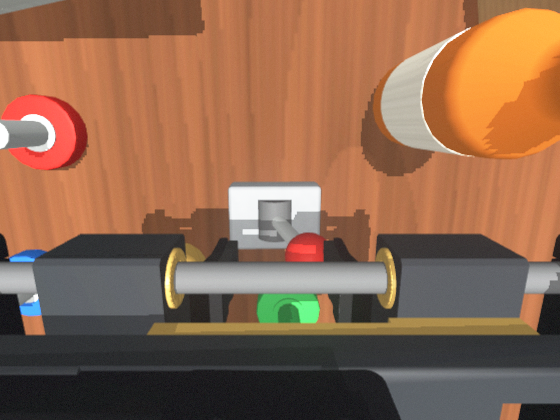

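send_rows(rows="0.5 0 1 0 0 0 0; 0.5 0 1 2 0 0 0; 0.5 0 1 2 0 0 0; 0.5 0 -1.5 2 0 0 0; 0.5 0 -3 2 0 0 0; 0.5 0 -4.5 2 0 0 0; 0.5 0 -5.5 2 0 0 0; 0.5 0 -5.5 2 0 0 0")

```text
time_s: 7.32
eef_pos: [601.2, 53.4, 57.0]
tool_rot: [3.103, -0.001, 1.568]
ft_force: [14.2, 0.5, -8.6]
width: 43.7
```

```bash
python3 lev.py
python3 - <<'E'
from h import *
cap("wrist","w5")
E
```

```text
red 859 [299.0, 252.0] [609.0, 61.0, 100.0] [597.0, 17.0, 1.0] [622.0, 87.0, 173.0]
[12.89679386  1.18170555 -7.07221155] [601.20179356  53.45029273  56.98270025]
```

View pics/w5.png

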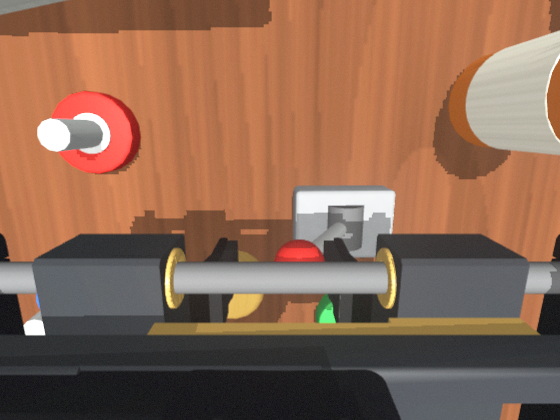

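send_rows(rows="0.5 0 -0.8 0 0 0 0; 0.5 0 -1.6 0 0 0 0; 0.5 0 -1.6 0 0 0 0; 0.5 0 -1.6 0 0 0 0")

```text
time_s: 7.98
eef_pos: [601.3, 52.8, 58.9]
tool_rot: [3.071, -0.006, 1.567]
ft_force: [41.3, 0.9, -25.2]
width: 44.0
```

```bash
python3 lev.py
```

```text
red 991 [300.0, 251.0] [608.0, 60.0, 100.0] [593.0, 15.0, 0.0] [622.0, 86.0, 175.0]
[ 41.17057123   0.54293272 -24.03894439] [601.23196384  52.84708725  58.83715383]
```

send_rows(rows="0.5 0 0.8 0 0 0 0; 0.5 0 0.8 0 0 0 0; 0.5 0 0.8 -5 0 0 0; 0.5 0 0.8 -10 0 0 0; 0.5 0 0.8 -13 0 0 0; 0.5 0 0.8 -13 0 0 0")

```text
time_s: 8.82
eef_pos: [600.1, 52.8, 191.3]
tool_rot: [3.069, -0.006, 1.567]
ft_force: [1.1, 0.4, -1.0]
width: 43.5
```

```bash
python3 lev.py;  python3 - <<'E'
from m import *
p=cap("top");W=cloud(p)
for n,x,y in (("R1",569,-92),("R2",474,115),("B1",459,-92),("B2",443,-6),("Ra",495,-343),("Rb",494,-259),("Bt",445,327)):
    print(n,stud(W,x,y,48 if n[1] in"12" else 75,100))
print(manip.get_state()["time_s"])
go([571,-92,150],yaw=1.571)
E
```

```text
red 653 [282.0, 204.0] [609.0, 54.0, 102.0] [598.0, 14.0, -0.0] [631.0, 65.0, 107.0]
[-0.54641126  0.15442058 -0.96896622] [598.62059132  52.0514188  187.90139648]
R1 (array([570.9, -92.2,  56. ]), 33)
R2 (array([474. , 116.1,  56.7]), 32)
B1 (array([460.1, -92.4,  56.1]), 32)
B2 (array([nan, nan, nan]), 0)
Ra (array([ 491.6, -345. ,   84.9]), 40)
Rb (array([ 491. , -260.2,   84.8]), 38)
Bt (array([441.3, 327.8,  85.3]), 40)
8.975
shift [-14.42  -2.93   3.45] turn [ 3.8 -0.3 -0.2] rows 2.4m.py:13: RuntimeWarning: Mean of empty slice.
  return W[m].mean(0).round(1),int(m.sum())
  ret = um.true_divide(
```

View pics/lev.png

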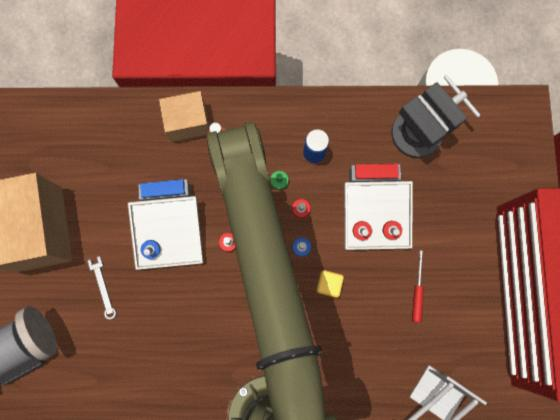

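send_rows(rows="0.5 -6 -1.2 1 1.9 0 0; 0.5 -12 -2.4 2 3.8 -0.3 0; 0.5 -14.4 -2.9 3.5 3.8 -0.3 0; 0.5 -14.4 -2.9 7 3.8 -0.3 0; 0.5 -14.4 -2.9 7 3.8 -0.3 0; 0.5 -14.4 -2.9 7 3.8 -0.3 0; 0.5 -14.4 -2.9 7 3.8 -0.3 0")

```text
time_s: 9.85
eef_pos: [574.4, -90.9, 115.9]
tool_rot: [3.14, -0.0, 1.568]
ft_force: [-0.5, 0.0, 0.3]
width: 43.4
```

Run:
```python
from m import *
p=cap("wrist","w6");W=cloud(p)
print(manip.get_state()["eef_pos"],manip.get_state()["tool_rot"])
print(stud(W,571,-92,45,70,25),proj(p,[571,-92,58]))
go([571,-92,27],yaw=1.571)
```

```text
[574.4164018  -91.08399358 115.88700251] [ 3.13955262e+00 -2.53086029e-04  1.56766428e+00]
(array([575.7, -91.9,  57.7]), 462) (np.float64(215.30669731221568), np.float64(274.49552545145707))
shift [-0.09 -0.36  8.89] turn [ 0.1 -0.  -0.2] rows 1.4
```

View pics/w6.png

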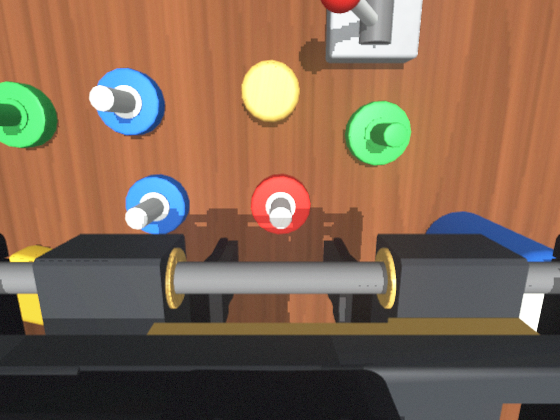

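send_rows(rows="0.5 -0.1 -0.1 4.5 0 0 0; 0.5 -0.1 -0.1 8 0 0 0; 0.5 -0.1 -0.1 8.9 0 0 0; 0.5 -0.1 -0.1 8.9 0 0 0; 0 -0.1 -0.1 8.9 0 0 0; 0 -0.1 -0.1 8.9 0 0 0; 0 -0.1 -0.1 8.9 0 0 0; 0 -0.1 -0.1 8.9 0 0 0; 0 -0.1 -0.1 8.9 0 0 0", force=25)

```text
time_s: 11.02
eef_pos: [574.1, -92.2, 27.8]
tool_rot: [3.139, 0.0, 1.568]
ft_force: [-0.7, 0.3, 5.8]
width: 3.5
```

Run:
```python
from m import *
p=cap("wrist","w7");
p=cap("scene","s7");x=cv2.resize(p["img"][120:330,180:460],None,fx=2.7,fy=2.7);cv2.imwrite("pics/s7z.png",x[:,:,::-1])
```

```text
(no output)
```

View pics/w7.png

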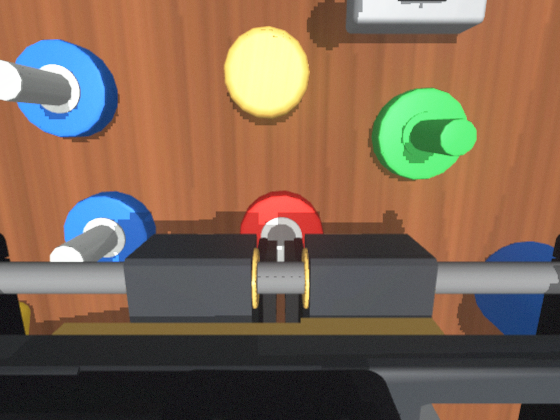

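View pics/s7z.png

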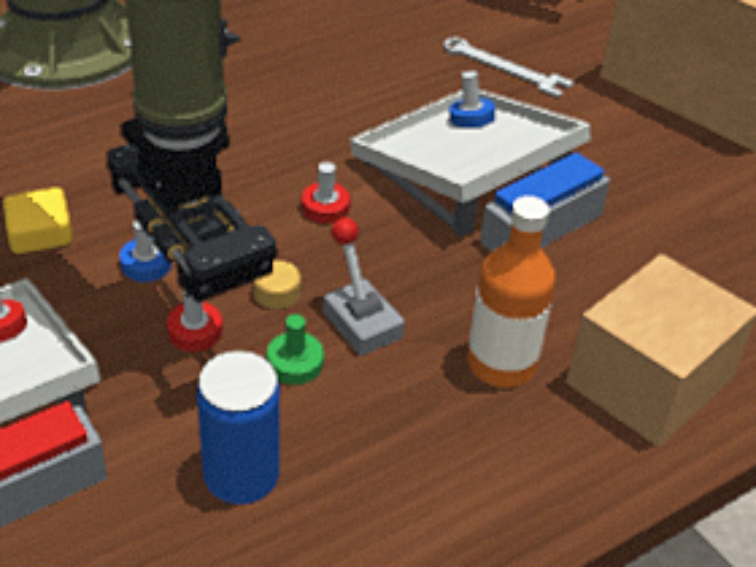

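Run:
```python
from m import *
s=manip.get_state();print(s["eef_pos"],s["width"],s["ft_force"])
p=cap("wrist");e=s["eef_pos"];print("wrist tcp",proj(p,e),proj(p,e+[0,0,19]),"stud top",proj(p,[573,-92,58]),proj(p,[573,-92,18]))
W=cloud(p);print(W[225:300:8,280].round())
p=cap("scene")
for X in (e,e+[0,0,19],[573,-92,58],[573,-92,18]):
    r,c=proj(p,X);print((c-180)*2.7,(r-120)*2.7)
```

```text
[574.12987447 -92.14264915  27.76802537] 1.5120876222212902 [-0.21078498 -0.18125681  4.7095999 ]
wrist tcp (np.float64(238.35503027363558), np.float64(278.7066284822275)) (np.float64(249.5951156431737), np.float64(278.6456925061011)) stud top (np.float64(257.1041734134153), np.float64(276.4272036990081)) (np.float64(233.12286179240905), np.float64(276.9522566091112))
[[ 575.  -85.   24.]
 [ 575.  -85.   39.]
 [ 575.  -85.   53.]
 [ 575.  -87.   60.]
 [ 575.  -91.   59.]
 [ 575.  -60.  143.]
 [ 575.  -60.  147.]
 [ 575.  -62.  147.]
 [ 575.  -64.  147.]
 [ 575. -146.    1.]]
194.45482418619812 309.4567004646644
193.4372412878775 295.1059400222444
192.4163383926355 285.68839438525157
194.56921426250796 315.92749121431956
```

send_rows(rows="0 0 0 0 0 0 0; 0 0 0 0 0 0 0; 0 0 0 -4 0 0 0; 0 0 0 -7 0 0 0; 0 0 0 -7 0 0 0; 0 0 0 -7 0 0 0")

```text
time_s: 11.98
eef_pos: [573.2, -92.2, 96.8]
tool_rot: [3.14, 0.0, 1.568]
ft_force: [-0.9, 0.1, -0.2]
width: 1.0
```

Run:
```python
from m import *
p=cap("wrist","w8");
p=cap("scene","s8");x=cv2.resize(p["img"][120:330,180:460],None,fx=2.7,fy=2.7);cv2.imwrite("pics/s8z.png",x[:,:,::-1])
```

```text
(no output)
```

View pics/w8.png

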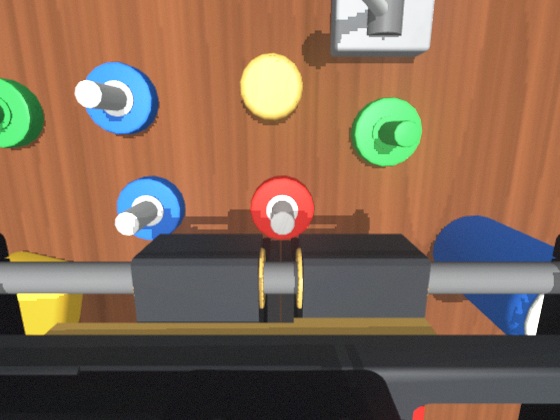

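View pics/s8z.png

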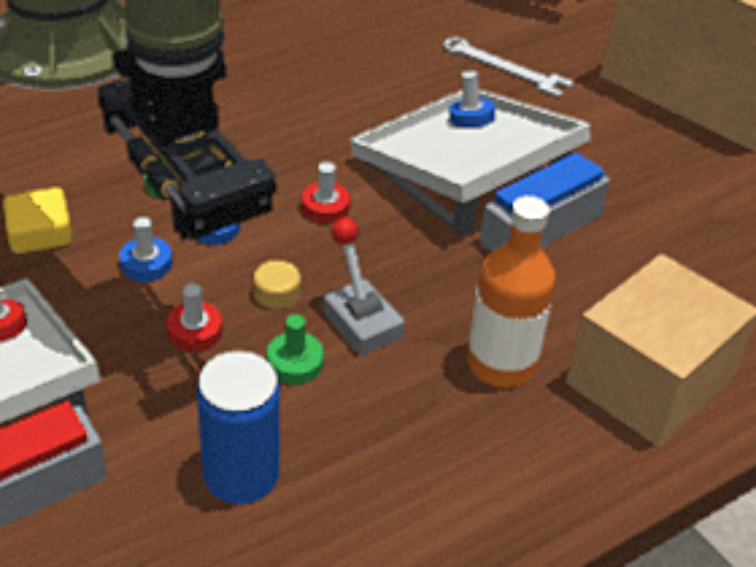

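send_rows(rows="1 0 0 -5 0 0 0; 1 0 0 -10 0 0 0; 1 0 0 -10 0 0 0; 1 0 0 -10 0 0 0; 1 0 0 -10 0 0 0; 1 0 0 -10 0 0 0")

```text
time_s: 12.82
eef_pos: [572.0, -92.1, 194.8]
tool_rot: [-3.14, -0.001, 1.568]
ft_force: [-0.5, 0.5, 0.2]
width: 52.3
```

Run:
```python
from m import *
s=manip.get_state();e=s["eef_pos"];print(e,s["tool_rot"],s["width"])
p=cap("scene");W=cloud(p)
hsv=cv2.cvtColor(p["img"],cv2.COLOR_RGB2HSV)
m=(np.abs(W[...,0]-e[0])<120)&(np.abs(W[...,1]-e[1])<70)&(W[...,2]>e[2]-30)&(W[...,2]<e[2]+200)
for z in range(-30,200,10):
    k=m&(W[...,2]>=e[2]+z)&(W[...,2]<e[2]+z+10)
    if k.sum(): print(z,k.sum(),W[k].min(0).round(),W[k].max(0).round())
r,c=proj(p,e);print(r,c)
img=p["img"].copy();cv2.circle(img,(int(c),int(r)),2,(0,255,0),-1)
for dx in(-43,43):
    r2,c2=proj(p,e+[dx,0,0]);cv2.circle(img,(int(c2),int(r2)),2,(255,0,255),-1)
x=cv2.resize(img[40:250,160:440],None,fx=2.7,fy=2.7);cv2.imwrite("pics/s9z.png",x[:,:,::-1])
```

```text
[571.97817925 -92.0838761  194.8038125 ] [-3.13977306e+00 -1.08457646e-03  1.56759405e+00] 52.3466058743989
20 1 [605. -92. 224.] [605. -92. 224.]
30 65 [ 539. -105.  225.] [609. -83. 234.]
40 59 [ 541. -105.  235.] [611. -82. 244.]
50 39 [ 536. -105.  245.] [611. -85. 255.]
60 7 [ 535. -105.  255.] [612. -83. 265.]
70 1 [ 534. -104.  267.] [ 534. -104.  267.]
80 14 [ 540. -102.  275.] [544. -88. 284.]
90 20 [ 536. -128.  285.] [658. -97. 295.]
100 188 [ 487. -132.  295.] [662. -58. 305.]
110 307 [ 486. -132.  305.] [662. -58. 315.]
120 324 [ 482. -132.  315.] [667. -58. 325.]
130 323 [ 481. -132.  325.] [670. -57. 335.]
140 726 [ 479. -131.  335.] [670. -57. 345.]
150 183 [ 522. -119.  345.] [593. -66. 355.]
160 133 [ 526. -117.  355.] [593. -67. 365.]
170 115 [ 535. -118.  365.] [592. -71. 375.]
180 89 [ 575. -116.  375.] [592. -73. 385.]
190 99 [ 528. -132.  385.] [607. -58. 395.]
182.61449124806376 247.9762902374062
```

View pics/s9z.png

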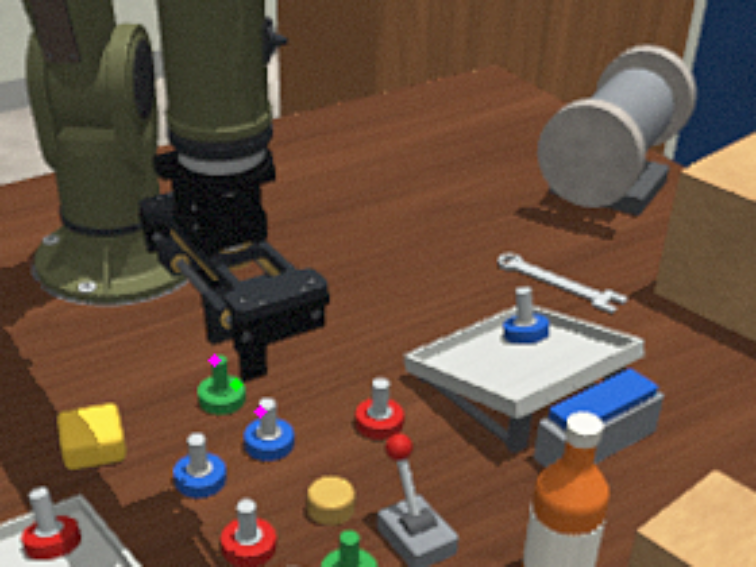

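```bash
cat >> h.py <<'E'
OFF=30.
def ga(pos,R=None,yaw=None):
    """go with pos = ACTUAL tip position (reported TCP lies 30 mm beyond along tool z)"""
    if R is None: R=Ro.from_euler('xyz',[np.pi,0,1.571 if yaw is None else yaw])
    go(np.asarray(pos)+OFF*R.apply([0,0,1]),R)
def tilt(trayyaw):
    """tool z = -normal of tray with yaw, jaws along tray x"""
    return Ro.from_euler('z',trayyaw)*Ro.from_euler('y',-np.radians(15))*Ro.from_euler('xyz',[np.pi,0,np.pi/2])
E
python3 - <<'E'
from m import *
R=tilt(0);print(R.apply([0,0,1]),R.apply([0,1,0]))
ga([573,-92,24])
E
```

```text
[ 0.25881905  0.         -0.96592583] [ 9.65925826e-01 -1.68268177e-16  2.58819045e-01]
shift [-1.000e-02  1.100e-01  2.011e+01] turn [-0.1 -0.1 -0.2] rows 3.2
```

send_rows(rows="0.5 0 0.1 6 0 0 0; 0.5 0 0.1 11 0 0 0; 0.5 0 0.1 15 0 0 0; 0.5 0 0.1 18 0 0 0; 0.5 0 0.1 20 0 0 0; 0.5 0 0.1 20 0 0 0; 0.5 0 0.1 20 0 0 0; 0 0 0.1 20 0 0 0; 0 0 0.1 20 0 0 0; 0 0 0.1 20 0 0 0; 0 0 0.1 20 0 0 0; 0 0 0.1 20 0 0 0", force=25)

```text
time_s: 14.38
eef_pos: [573.4, -92.0, -4.4]
tool_rot: [-3.141, -0.001, 1.568]
ft_force: [0.4, -0.1, 2.4]
width: 17.2
```

send_rows(rows="0 0 0 -5 0 0 0; 0 0 0 -10 0 0 0; 0 0 0 -15 0 0 0; 0 0 0 -15 0 0 0")

```text
time_s: 14.88
eef_pos: [576.2, -92.2, 149.8]
tool_rot: [3.135, 0.001, 1.568]
ft_force: [1.3, 0.1, -1.6]
width: 17.1
```

```bash
cat > place.py <<'E'
from m import *
TR={"red":(np.array([547,-304,42.]),0.0),"blue":(np.array([501,287,42.]),np.radians(5.5))}
def slot(col,sx,sy,h,grip=25.6):
    o,yw=TR[col];Rz=Ro.from_euler('z',yw)*Ro.from_euler('y',-np.radians(15))
    f=o+Rz.apply([42*sx,42*sy,0]);return f+Rz.apply([0,0,1])*(grip+h),tilt(yw)
E
python3 - <<'E'
from place import *
print(manip.get_state()["width"],manip.get_state()["eef_pos"])
P,R=slot("red",1,1,60);print(P);ga(P,R)
P,R=slot("red",1,1,20);ga(P,R)
E
```

```text
17.12746376505219 [576.24515166 -92.16603967 149.79756845]
[ 565.41397444 -262.          135.55365062]
shift [-16.98  -0.28   4.34] turn [-14.6   0.1  -0.2] rows 2.8
shift [-16.97   0.73   8.21] turn [-14.6   0.1  -0.2] rows 3.0
```

send_rows(rows="0 -5 0 0 0 0 0; 0 -10.5 0 1 -7 0 0; 0 -16 -0.2 3 -14.6 0 0; 0 -17 -0.3 4.3 -14.6 0 -0.2; 0 -17 -0.3 4.3 -14.6 0 -0.2; 0 -17 0.7 8.2 -14.6 0 -0.2; 0 -17 0.7 8.2 -14.6 0 -0.2; 0 -17 0.7 8.2 -14.6 0 -0.2; 0 -17 0.7 8.2 -14.6 0 -0.2")

```text
time_s: 16.0
eef_pos: [584.5, -262.0, 69.8]
tool_rot: [2.878, 0.003, 1.572]
ft_force: [-0.4, 0.2, -1.2]
width: 17.1
```

Run:
```python
from place import *
print(manip.get_state()["width"],manip.get_state()["eef_pos"])
P,R=slot("red",1,1,0);print(P);ga(P,R)
p=cap("wrist","w10")
p=cap("scene","s10");x=cv2.resize(p["img"][150:360,70:350],None,fx=2.7,fy=2.7);cv2.imwrite("pics/s10z.png",x[:,:,::-1])
```

```text
17.123296114604827 [ 584.53870245 -262.00821873   69.79964588]
[ 580.94311715 -262.           77.59810105]
shift [ 0.01 -0.15  2.15] turn [0.1 0.1 0.1] rows 0.3
```

View pics/w10.png

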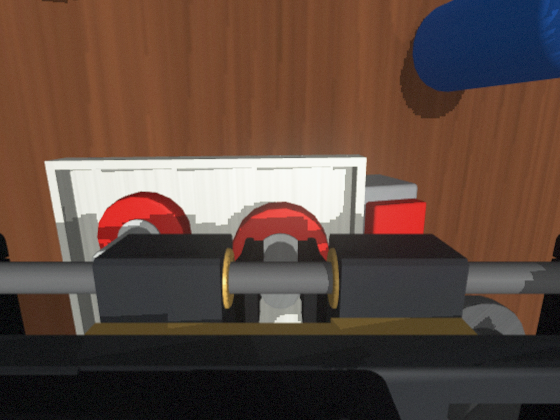

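View pics/s10z.png

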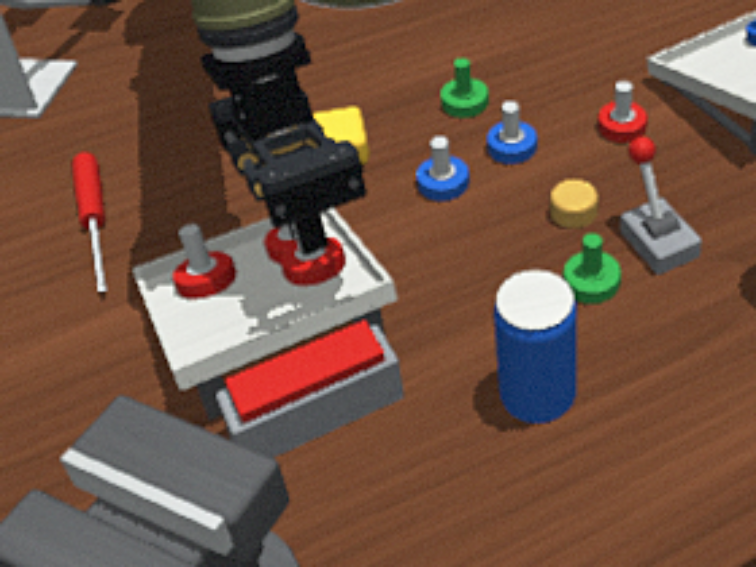

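send_rows(rows="0 0 -0.1 1 0 0 0; 0 0 -0.1 1.7 0 0 0; 0 0 -0.1 1.9 0 0 0; 0 0 -0.1 1.9 0 0 0; 0 0 -0.1 1.9 0 0 0")

```text
time_s: 16.73
eef_pos: [588.2, -262.6, 51.0]
tool_rot: [2.878, 0.003, 1.571]
ft_force: [0.0, 0.2, -1.4]
width: 17.1
```

Not yet in contact; lower a few mm more.

send_rows(rows="0 0 0 0.2 0 0 0; 0 0 0 0.4 0 0 0; 0 0 0 0.4 0 0 0")

```text
time_s: 17.1
eef_pos: [589.2, -263.1, 48.5]
tool_rot: [2.878, 0.004, 1.571]
ft_force: [-6.3, 1.6, 8.1]
width: 17.1
```

send_rows(rows="0.4 0 0 -0.1 0 0 0; 0.4 0 0 -0.1 0 0 0; 0.4 0 0 -0.1 0 0 0; 0.4 0 0 -2 0 0 0; 0.4 0 0 -5 0 0 0; 0.4 0 0 -9 0 0 0; 0.4 0 0 -9 0 0 0")

```text
time_s: 17.98
eef_pos: [567.7, -264.4, 140.7]
tool_rot: [2.872, 0.009, 1.57]
ft_force: [-0.5, -0.2, -0.5]
width: 34.8
```

```bash
cat > look.py <<'E'
import sys
from place import *
n=sys.argv[1]
s=manip.get_state();print(s["time_s"],s["eef_pos"].round(1),s["width"])
p=cap("scene",n);W=cloud(p)
for f in feet(p):
    if f[3][2]<90 and f[3][2]>5 and f[1]<600: print(f[0],f[1],f[2],f[3])
E
python3 look.py s11
python3 - <<'E'
from place import *
ga([474,115,150])
E
```

```text
17.975 [ 567.7 -264.4  140.7] 34.77578454520129
red 251 [302.0, 199.0] [499.0, 98.0, 17.0]
red 256 [102.0, 219.0] [311.0, -416.0, 22.0]
red 34 [186.0, 234.0] [508.0, -244.0, 47.0]
red 104 [174.0, 241.0] [520.0, -278.0, 49.0]
red 230 [146.0, 252.0] [523.0, -349.0, 49.0]
red 244 [187.0, 255.0] [601.0, -270.0, 71.0]
red 299 [4.0, 328.0] [560.0, -661.0, 24.0]
blue 117 [355.0, 162.0] [471.0, 316.0, 48.0]
blue 408 [384.0, 187.0] [624.0, 304.0, 65.0]
blue 169 [259.0, 203.0] [463.0, -15.0, 16.0]
blue 184 [234.0, 217.0] [478.0, -103.0, 17.0]
green 238 [241.0, 184.0] [362.0, -21.0, 18.0]
green 349 [289.0, 250.0] [667.0, -38.0, 18.0]
yellow 480 [194.0, 202.0] [382.0, -176.0, 33.0]
yellow 251 [282.0, 225.0] [577.0, -4.0, 24.0]
shift [37.88 -9.36 -0.93] turn [15.3  0.4  0. ] rows 6.2
```

View pics/s11.png

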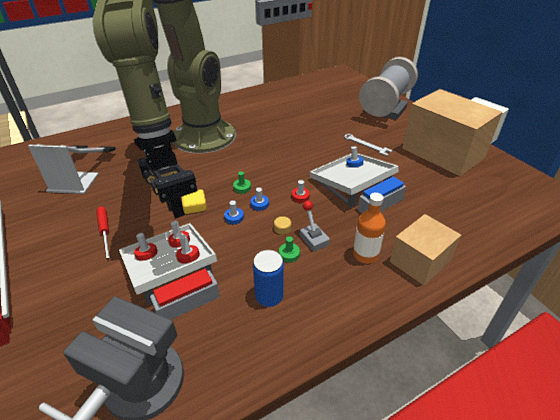

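send_rows(rows="0.5 2 0 -2 0 0 0; 0.5 8 -2 -2 5 0 0; 0.5 14 -3.5 -2 10 0 0; 0.5 20 -5 -2 15.3 0.4 0; 0.5 26 -6.5 -1.5 15.3 0.4 0; 0.5 32 -8 -1 15.3 0.4 0; 0.5 37.9 -9.4 -0.9 15.3 0.4 0; 0.5 37.9 -9.4 -0.9 15.3 0.4 0; 0.5 37.9 -9.4 -0.9 15.3 0.4 0; 0.5 37.9 -9.4 -0.9 15.3 0.4 0")

```text
time_s: 19.27
eef_pos: [474.1, 113.5, 119.4]
tool_rot: [-3.141, 0.0, 1.569]
ft_force: [0.2, -0.5, -0.8]
width: 43.7
```

```bash
cat > near.py <<'E'
import sys
from place import *
x,y=map(float,sys.argv[1:3])
p=cap("wrist","wn");W=cloud(p)
q,n=stud(W,x,y,50,66,40);print("stud(wrist)",q,n)
d=np.hypot(W[...,0]-x,W[...,1]-y);m=(d<45)&(W[...,2]>12)&(W[...,2]<23);print("pad",W[m].mean(0).round(1),m.sum())
s=manip.get_state();print(s["time_s"],s["eef_pos"].round(1))
ga([x,y,24]); ga([q[0],q[1],24])
E
python3 near.py 474 115
```

```text
stud(wrist) [478.9 116.7  58.4] 426
pad [478.9 118.8  19. ] 2170
19.325 [474.1 113.6 119.4]
shift [ 1.400e-01 -1.000e-02  1.254e+01] turn [-0.   0.  -0.1] rows 2.0
shift [ 0.31  0.48 12.54] turn [-0.   0.  -0.1] rows 2.0
```

View pics/wn.png

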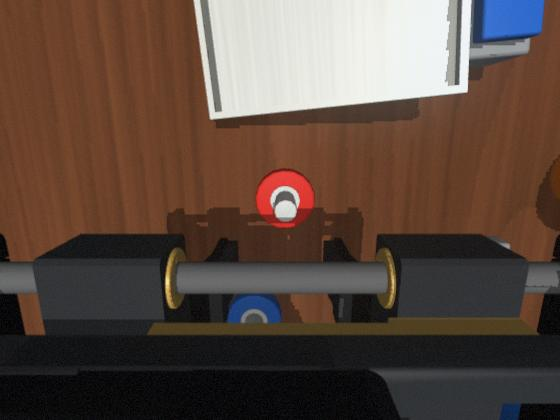

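send_rows(rows="0.5 0.2 0.2 5 0 0 0; 0.5 0.2 0.2 9 0 0 0; 0.5 0.2 0.2 11.5 0 0 0; 0.5 0.2 0.2 12.5 0 0 0; 0.5 0.2 0.2 12.5 0 0 0; 0.5 0.2 0.2 12.5 0 0 0; 0 0.2 0.2 12.5 0 0 0; 0 0.2 0.2 12.5 0 0 0; 0 0.2 0.2 12.5 0 0 0; 0 0.2 0.2 12.5 0 0 0; 0 0.2 0.2 12.5 0 0 0", force=25)

```text
time_s: 20.7
eef_pos: [476.5, 115.5, -5.3]
tool_rot: [3.141, 0.0, 1.568]
ft_force: [0.4, -0.7, 1.3]
width: 17.1
```

send_rows(rows="0 0 0 -5 0 0 0; 0 0 0 -10 0 0 0; 0 0 0 -15 0 0 0; 0 0 0 -16 0 0 0; 0 0 0 -16 0 0 0")

```text
time_s: 21.32
eef_pos: [476.2, 115.3, 154.3]
tool_rot: [3.142, 0.001, 1.568]
ft_force: [-0.1, -0.1, -1.8]
width: 17.2
```

```bash
cat > pl.py <<'E'
import sys
from place import *
c,sx,sy=sys.argv[1],float(sys.argv[2]),float(sys.argv[3])
s=manip.get_state();print(s["time_s"],s["eef_pos"].round(1),s["width"].round(1),s["ft_force"].round(1))
for h in (60,20,2,-2):
    P,R=slot(c,sx,sy,h);print(h,end=" ");ga(P,R)
E
python3 pl.py red 1 -1
```

```text
Traceback (most recent call last):
  File "pl.py", line 4, in <module>
    s=manip.get_state();print(s["time_s"],s["eef_pos"].round(1),s["width"].round(1),s["ft_force"].round(1))
                                                                ^^^^^^^^^^^^^^^^
AttributeError: 'float' object has no attribute 'round'
```

```bash
sed -i 's/s\["width"\].round(1)/round(s["width"],1)/' pl.py; python3 pl.py red 1 -1
```

```text
21.325 [476.2 115.3 154.3] 17.2 [-0.1 -0.1 -1.8]
60 shift [-46.1    9.82   4.81] turn [-15.    0.1  -0.1] rows 7.6
20 shift [-46.1   10.86   8.67] turn [-15.    0.1  -0.1] rows 7.7
2 shift [-46.09  11.32  10.41] turn [-15.    0.1  -0.1] rows 7.8
-2 shift [-46.09  11.43  10.8 ] turn [-15.    0.1  -0.1] rows 7.8
```

send_rows(rows="0 -6 1.3 0 0 0 0; 0 -12 2.6 0 0 0 0; 0 -18 4 0 0 0 0; 0 -24 5.2 0 -5 0 0; 0 -30 6.5 0 -10 0 0; 0 -36 8 0 -15 0 0; 0 -42 9 0 -15 0 0; 0 -46.1 9.8 0 -15 0 0; 0 -46.1 9.8 0 -15 0 0; 0 -46.1 9.8 4.8 -15 0 0; 0 -46.1 10.9 8.7 -15 0 0; 0 -46.1 10.9 8.7 -15 0 0")

```text
time_s: 22.82
eef_pos: [580.7, -341.4, 61.2]
tool_rot: [2.888, -0.007, 1.571]
ft_force: [0.0, -0.5, -1.4]
width: 17.0
```

```bash
python3 pl.py red 1 -1
```

```text
22.825 [ 580.7 -341.4   61.2] 17.0 [ 0.  -0.5 -1.4]
60 shift [-0.43  0.41 -4.58] turn [-0.5 -0.4 -0.1] rows 0.7
20 shift [-0.46  0.45 -0.58] turn [-0.5 -0.4 -0.1] rows 0.1
2 shift [-0.47  0.46  1.22] turn [-0.5 -0.4 -0.1] rows 0.2
-2 shift [-0.47  0.47  1.62] turn [-0.5 -0.4 -0.1] rows 0.3
```

send_rows(rows="0 -0.4 0.4 0.2 -0.5 -0.4 0; 0 -0.4 0.4 0.9 -0.5 -0.4 0; 0 -0.4 0.4 1.3 -0.5 -0.4 0; 0 -0.4 0.4 1.4 -0.5 -0.4 0; 0 -0.4 0.4 1.5 -0.5 -0.4 0; 0 -0.4 0.4 1.5 -0.5 -0.4 0")

```text
time_s: 23.58
eef_pos: [588.4, -345.4, 47.9]
tool_rot: [2.88, -0.0, 1.569]
ft_force: [0.0, 0.5, -1.8]
width: 17.5
```

send_rows(rows="0 0 0 0.2 0 0 0; 0 0 0 0.3 0 0 0; 0 0 0 0.3 0 0 0")

```text
time_s: 23.95
eef_pos: [588.7, -345.7, 47.2]
tool_rot: [2.88, 0.001, 1.569]
ft_force: [-8.3, 4.0, 12.7]
width: 17.4
```

send_rows(rows="0.4 0 0 -0.1 0 0 0; 0.4 0 0 -0.1 0 0 0; 0.4 0 0 -0.1 0 0 0; 0.4 0 0 -2 0 0 0; 0.4 0 0 -5 0 0 0; 0.4 0 0 -9 0 0 0; 0.4 0 0 -9 0 0 0")

```text
time_s: 24.82
eef_pos: [567.3, -347.7, 139.6]
tool_rot: [2.874, 0.006, 1.568]
ft_force: [-0.0, -0.9, -0.5]
width: 34.7
```

```bash
python3 look.py s12;  python3 - <<'E'
from place import *
p=cap("top");W=cloud(p)
for n,x,y in (("R1",569,-92),("R2",474,115),("B1",459,-92),("B2",443,-6)): print(n,stud(W,x,y,48,70,40))
ga([460,-92,150])
E
```

```text
24.825 [ 567.3 -347.7  139.6] 34.68034490319916
red 259 [102.0, 220.0] [312.0, -416.0, 22.0]
red 357 [185.0, 244.0] [558.0, -262.0, 58.0]
red 58 [153.0, 248.0] [513.0, -329.0, 47.0]
red 99 [139.0, 254.0] [521.0, -363.0, 49.0]
red 264 [153.0, 268.0] [601.0, -349.0, 70.0]
red 297 [4.0, 328.0] [559.0, -661.0, 24.0]
blue 117 [355.0, 162.0] [470.0, 317.0, 47.0]
blue 407 [384.0, 187.0] [625.0, 304.0, 65.0]
blue 172 [259.0, 203.0] [462.0, -15.0, 16.0]
blue 182 [234.0, 217.0] [478.0, -102.0, 16.0]
green 238 [242.0, 184.0] [361.0, -21.0, 18.0]
green 349 [289.0, 251.0] [667.0, -38.0, 18.0]
yellow 516 [193.0, 201.0] [378.0, -175.0, 33.0]
yellow 253 [282.0, 225.0] [577.0, -4.0, 24.0]
R1 (array([nan, nan, nan]), 0)
R2 (array([nan, nan, nan]), 0)
B1 (array([459.6, -92.8,  56.5]), 33)
B2 (array([444.7,  -4.3,  56.7]), 33)
shift [ 25.38 -10.63  -1.32] turn [15.   0.1 -0.1] rows 4.4m.py:13: RuntimeWarning: Mean of empty slice.
  return W[m].mean(0).round(1),int(m.sum())
  ret = um.true_divide(
```

View pics/s12.png

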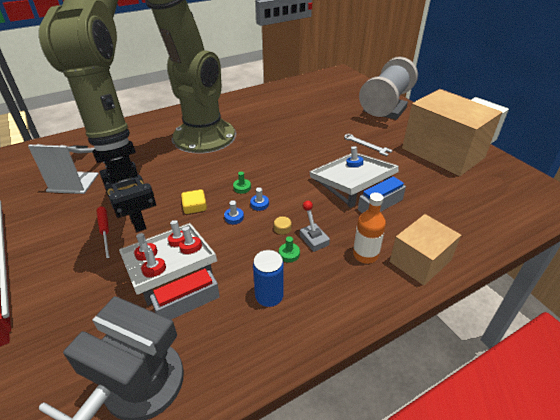

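```bash
cat > racks.py <<'E'
from place import *
p=cap("top");W=cloud(p)
x=cv2.resize(p["img"][150:290,120:430],None,fx=2.5,fy=2.5,interpolation=cv2.INTER_CUBIC);cv2.imwrite("pics/racks.png",x[:,:,::-1])
for c in TR:
    o,yw=TR[c];R=Ro.from_euler('z',yw)*Ro.from_euler('y',-np.radians(15))
    L=R.inv().apply((W.reshape(-1,3)-o)).reshape(W.shape)
    m=((np.abs(L[...,0])<90)&(np.abs(L[...,1])<90)&(L[...,2]>46)&(L[...,2]<75)).astype(np.uint8)
    n,l,st,ce=cv2.connectedComponentsWithStats(m)
    for i in range(1,n):
        if st[i,4]>8: print(c,L[l==i].mean(0).round(1),st[i,4])
E
python3 racks.py
```

```text
red [ 38.7 -37.   55.2] 24
red [ 6.3 58.8 55.9] 39
red [-42.8 -36.3  56.2] 16
red [-45.7  43.4  56.9] 37
blue [-42.6  46.2  56.5] 40
```

View pics/racks.png

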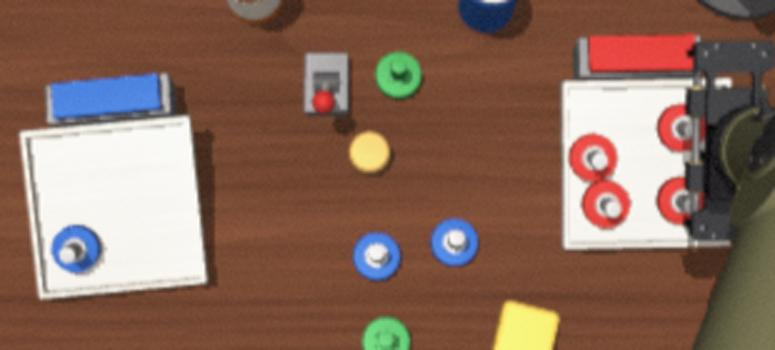

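send_rows(rows="0.5 0 0 -3 0 0 0; 0.5 5 -2 -4 5 0 0; 0.5 10 -4 -3 10 0 0; 0.5 16 -7 -2 15 0 0; 0.5 21 -9 -1.3 15 0 0; 0.5 25.4 -10.6 -1.3 15 0 0; 0.5 25.4 -10.6 -1.3 15 0 0; 0.5 25.4 -10.6 -1.3 15 0 0; 0.5 25.4 -10.6 -1.3 15 0 0")

```text
time_s: 26.1
eef_pos: [460.1, -92.6, 119.0]
tool_rot: [-3.141, 0.0, 1.567]
ft_force: [0.4, 0.3, 0.1]
width: 43.4
```

```bash
python3 near.py 460 -92
```

```text
stud(wrist) [464.2 -92.3  58.4] 429
pad [464.1 -90.   18.9] 2145
26.15 [460.1 -92.6 119.1]
shift [ 0.06  0.   12.51] turn [-0.1  0.  -0.2] rows 2.0
shift [ 0.03  0.42 12.51] turn [-0.1  0.  -0.2] rows 2.0
```

send_rows(rows="0.5 0 0.2 5 0 0 0; 0.5 0 0.2 9 0 0 0; 0.5 0 0.2 11.5 0 0 0; 0.5 0 0.2 12.5 0 0 0; 0.5 0 0.2 12.5 0 0 0; 0.5 0 0.2 12.5 0 0 0; 0 0 0.2 12.5 0 0 0; 0 0 0.2 12.5 0 0 0; 0 0 0.2 12.5 0 0 0; 0 0 0.2 12.5 0 0 0; 0 0 0.2 12.5 0 0 0", force=25)

```text
time_s: 27.52
eef_pos: [462.3, -92.6, -5.7]
tool_rot: [-3.141, 0.0, 1.567]
ft_force: [0.7, 0.7, 1.7]
width: 17.5
```

send_rows(rows="0 0 0 -5 0 0 0; 0 0 0 -10 0 0 0; 0 0 0 -15 0 0 0; 0 0 0 -16 0 0 0; 0 0 0 -16 0 0 0")

```text
time_s: 28.15
eef_pos: [462.0, -92.7, 153.9]
tool_rot: [-3.141, 0.001, 1.567]
ft_force: [-0.4, -0.2, -1.3]
width: 17.3
```

```bash
python3 pl.py blue 1 -1
```

```text
28.15 [462.  -92.7 153.9] 17.3 [-0.4 -0.2 -1.3]
60 shift [34.07  6.77  4.7 ] turn [-15.    0.8  -5.7] rows 5.6
20 shift [34.18  7.8   8.57] turn [-15.    0.8  -5.7] rows 5.8
2 shift [34.23  8.27 10.3 ] turn [-15.    0.8  -5.7] rows 5.9
-2 shift [34.24  8.37 10.69] turn [-15.    0.8  -5.7] rows 5.9
```

send_rows(rows="0 6 1 0 0 0 0; 0 12 2.5 0 0 0 0; 0 18 3.5 0 -5 0 -2; 0 24 5 0 -10 0 -4; 0 30 6 0 -15 0.8 -5.7; 0 34 6.8 0 -15 0.8 -5.7; 0 34 6.8 0 -15 0.8 -5.7; 0 34.1 6.8 4 -15 0.8 -5.7; 0 34.2 7.7 7.8 -15 0.8 -5.7; 0 34.2 7.8 8.5 -15 0.8 -5.7; 0 34.2 7.8 8.5 -15 0.8 -5.7; 0 34.2 7.8 8.5 -15 0.8 -5.7")

```text
time_s: 29.65
eef_pos: [542.1, 249.2, 70.0]
tool_rot: [2.878, -0.001, 1.667]
ft_force: [-0.1, 0.1, -2.0]
width: 17.2
```

```bash
python3 pl.py blue 1 -1
python3 - <<'E'
from place import *
cap("scene","s13")
E
```

```text
29.65 [542.1 249.2  70. ] 17.2 [-0.1  0.1 -2. ]
60 shift [-0.04 -0.12 -3.82] turn [ 0.1 -0.  -0. ] rows 0.6
20 shift [-0.04 -0.12  0.18] turn [ 0.1 -0.  -0. ] rows 0.0
2 shift [-0.04 -0.13  1.98] turn [ 0.1 -0.  -0. ] rows 0.3
-2 shift [-0.04 -0.13  2.38] turn [ 0.1 -0.  -0. ] rows 0.4
```

View pics/s13.png

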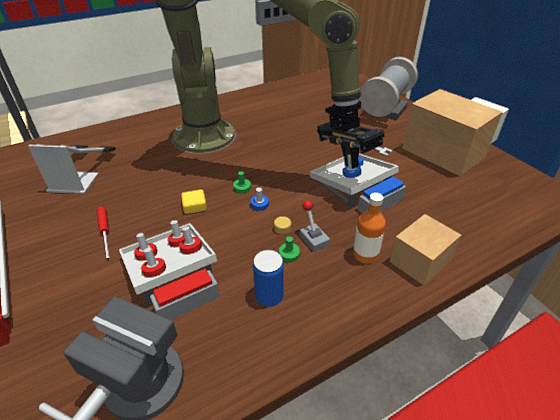

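send_rows(rows="0 0 -0.1 1 0 0 0; 0 0 -0.1 1.7 0 0 0; 0 0 -0.1 2 0 0 0; 0 0 -0.1 2.1 0 0 0; 0 0 -0.1 2.2 0 0 0; 0 0 -0.1 2.2 0 0 0")

```text
time_s: 30.45
eef_pos: [547.0, 249.7, 48.7]
tool_rot: [2.878, -0.0, 1.667]
ft_force: [0.2, -0.3, -1.6]
width: 17.2
```

send_rows(rows="0 0 0 0.2 0 0 0; 0 0 0 0.4 0 0 0; 0 0 0 0.4 0 0 0")

```text
time_s: 30.82
eef_pos: [547.8, 249.9, 47.3]
tool_rot: [2.878, 0.003, 1.666]
ft_force: [-13.3, -6.0, 22.3]
width: 17.6
```

send_rows(rows="0 0 0 -0.2 0 0 0; 0.4 0 0 -0.2 0 0 0; 0.4 0 0 -0.2 0 0 0; 0.4 0 0 -0.2 0 0 0; 0.4 0 0 -2 0 0 0; 0.4 0 0 -5 0 0 0; 0.4 0 0 -9 0 0 0; 0.4 0 0 -9 0 0 0")

```text
time_s: 31.82
eef_pos: [526.0, 249.2, 137.3]
tool_rot: [2.872, 0.003, 1.667]
ft_force: [0.3, -0.2, -0.1]
width: 34.6
```

```bash
python3 racks.py
python3 - <<'E'
from place import *
ga([445,-4,150])
cap("scene","s14")
E
```

```text
red [ 39.  -39.9  56.1] 39
red [ 6.3 58.6 56.2] 38
red [-42.9 -41.1  55.3] 39
red [-45.7  43.5  56. ] 37
shift [-24.31 -10.46  -1.17] turn [15.3 -0.5  5.4] rows 4.2
```

View pics/s14.png

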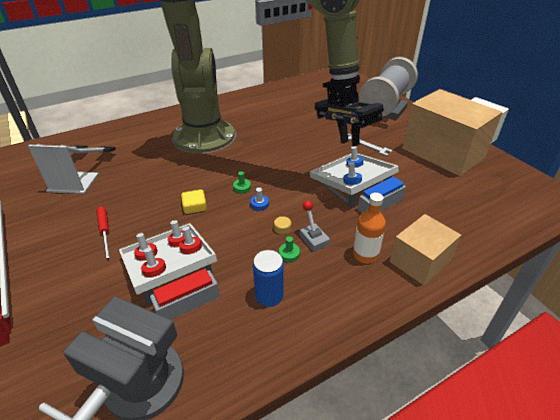

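View pics/racks.png

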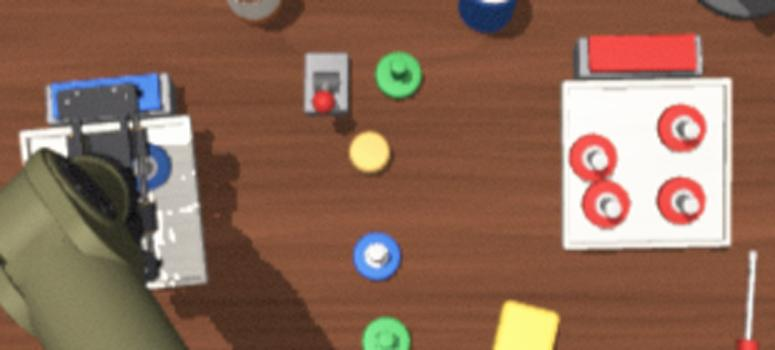

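send_rows(rows="0.5 0 0 -3 0 0 0; 0.5 -5 -2 -4 5 0 2; 0.5 -10 -4 -3 10 0 4; 0.5 -15 -6.5 -2 15.3 -0.5 5.4; 0.5 -20 -8.5 -1.2 15.3 -0.5 5.4; 0.5 -24.3 -10.4 -1.2 15.3 -0.5 5.4; 0.5 -24.3 -10.4 -1.2 15.3 -0.5 5.4; 0.5 -24.3 -10.4 -1.2 15.3 -0.5 5.4; 0.5 -24.3 -10.4 -1.2 15.3 -0.5 5.4")

```text
time_s: 33.05
eef_pos: [444.9, -2.9, 119.2]
tool_rot: [-3.139, -0.001, 1.574]
ft_force: [0.3, -0.1, 0.1]
width: 43.5
```

```bash
python3 near.py 445 -4; python3 racks.py
```

```text
stud(wrist) [448.8  -3.9  58.4] 425
pad [448.8  -1.6  18.9] 2138
33.1 [445.   -2.9 119.3]
shift [-0.11  0.04 12.53] turn [-0.1 -0.   0.2] rows 2.0
shift [-0.11  0.42 12.53] turn [-0.1 -0.   0.2] rows 2.0
red [ 38.7 -40.   55.4] 38
red [ 6.3 58.6 56.4] 38
red [-42.7 -40.8  55.7] 41
red [-45.5  43.6  56.6] 39
blue [ 40.1 -41.6  55.5] 38
blue [-42.7  46.6  55.4] 40
```

send_rows(rows="0.5 -0.1 0.2 5 0 0 0; 0.5 -0.1 0.2 9 0 0 0; 0.5 -0.1 0.2 11.5 0 0 0; 0.5 -0.1 0.2 12.5 0 0 0; 0.5 -0.1 0.2 12.5 0 0 0; 0.5 -0.1 0.2 12.5 0 0 0; 0 -0.1 0.2 12.5 0 0 0; 0 -0.1 0.2 12.5 0 0 0; 0 -0.1 0.2 12.5 0 0 0; 0 -0.1 0.2 12.5 0 0 0; 0 -0.1 0.2 12.5 0 0 0", force=25)

```text
time_s: 34.52
eef_pos: [447.0, -4.2, -5.4]
tool_rot: [-3.14, -0.0, 1.574]
ft_force: [0.0, -0.7, 2.9]
width: 17.2
```

send_rows(rows="0 0 0 -5 0 0 0; 0 0 0 -10 0 0 0; 0 0 0 -15 0 0 0; 0 0 0 -16 0 0 0; 0 0 0 -16 0 0 0")

```text
time_s: 35.15
eef_pos: [447.0, -4.4, 154.2]
tool_rot: [-3.139, 0.0, 1.574]
ft_force: [0.3, -0.4, -2.2]
width: 17.1
```

```bash
python3 pl.py blue 1 1;python3 pl.py blue -1 -1
```

```text
35.15 [447.   -4.4 154.2] 17.1 [ 0.3 -0.4 -2.2]
60 shift [33.55  7.71  4.73] turn [-15.1   0.7  -5.3] rows 5.6
20 shift [33.65  8.75  8.59] turn [-15.1   0.7  -5.3] rows 5.7
2 shift [33.7   9.22 10.33] turn [-15.1   0.7  -5.3] rows 5.8
-2 shift [33.71  9.32 10.72] turn [-15.1   0.7  -5.3] rows 5.9
35.15 [447.   -4.4 154.2] 17.1 [ 0.3 -0.4 -2.2]
60 shift [24.44  0.42  6.92] turn [-15.1   0.7  -5.3] rows 4.1
20 shift [24.53  1.46 10.79] turn [-15.1   0.7  -5.3] rows 4.3
2 shift [24.58  1.93 12.52] turn [-15.1   0.7  -5.3] rows 4.4
-2 shift [24.59  2.03 12.91] turn [-15.1   0.7  -5.3] rows 4.5
```

send_rows(rows="0 6 1 0 0 0 0; 0 12 2.5 0 0 0 0; 0 18 4 0 -5 0 -2; 0 24 5.5 0 -10 0 -4; 0 30 7 0 -15 0.7 -5.3; 0 33.5 7.7 0 -15 0.7 -5.3; 0 33.5 7.7 0 -15 0.7 -5.3; 0 33.6 7.7 4 -15 0.7 -5.3; 0 33.6 8.6 7.8 -15 0.7 -5.3; 0 33.6 8.7 8.5 -15 0.7 -5.3; 0 33.6 8.7 8.5 -15 0.7 -5.3; 0 33.6 8.7 8.5 -15 0.7 -5.3")

```text
time_s: 36.65
eef_pos: [533.4, 332.4, 70.5]
tool_rot: [2.88, -0.001, 1.667]
ft_force: [0.2, -0.7, -1.2]
width: 17.4
```

```bash
python3 pl.py blue 1 1
```

```text
36.65 [533.4 332.4  70.5] 17.4 [ 0.2 -0.7 -1.2]
60 shift [-0.   -0.07 -3.76] turn [-0. -0. -0.] rows 0.6
20 shift [-0.   -0.07  0.24] turn [-0. -0. -0.] rows 0.0
2 shift [-0.01 -0.07  2.04] turn [-0. -0. -0.] rows 0.3
-2 shift [-0.01 -0.07  2.44] turn [-0. -0. -0.] rows 0.4
```

send_rows(rows="0 0 -0.1 1 0 0 0; 0 0 -0.1 1.7 0 0 0; 0 0 -0.1 2 0 0 0; 0 0 -0.1 2.3 0 0 0; 0 0 -0.1 2.4 0 0 0; 0 0 -0.1 2.4 0 0 0")

```text
time_s: 37.4
eef_pos: [538.5, 332.9, 47.3]
tool_rot: [2.88, -0.001, 1.667]
ft_force: [-2.5, -2.3, 1.6]
width: 17.2
```

send_rows(rows="0 0 0 0.1 0 0 0; 0 0 0 0.2 0 0 0; 0 0 0 0.2 0 0 0")

```text
time_s: 37.78
eef_pos: [538.5, 332.9, 47.1]
tool_rot: [2.88, 0.002, 1.667]
ft_force: [-9.9, -6.1, 16.1]
width: 17.6
```

send_rows(rows="0 0 0 -0.1 0 0 0; 0.4 0 0 -0.1 0 0 0; 0.4 0 0 -0.1 0 0 0; 0.4 0 0 -0.1 0 0 0; 0.4 0 0 -2 0 0 0; 0.4 0 0 -5 0 0 0; 0.4 0 0 -9 0 0 0; 0.4 0 0 -9 0 0 0")

```text
time_s: 38.78
eef_pos: [516.3, 333.3, 138.6]
tool_rot: [2.873, -0.0, 1.668]
ft_force: [0.0, 0.7, -0.2]
width: 34.8
```

Run:
```python
from place import *
ga([600,53,200])
```

```text
shift [-28.71   6.25  -1.54] turn [15.4 -0.8  5.5] rows 4.7
```

send_rows(rows="0.5 0 0 -4 0 0 0; 0.5 -6 1.5 -5 5 0 2; 0.5 -12 3 -4 10 0 4; 0.5 -18 4 -3 15.4 -0.8 5.5; 0.5 -24 5 -2 15.4 -0.8 5.5; 0.5 -28.7 6.2 -1.5 15.4 -0.8 5.5; 0.5 -28.7 6.2 -1.5 15.4 -0.8 5.5; 0.5 -28.7 6.2 -1.5 15.4 -0.8 5.5; 0.5 -28.7 6.2 -1.5 15.4 -0.8 5.5")

```text
time_s: 39.9
eef_pos: [599.1, 55.1, 169.8]
tool_rot: [-3.142, 0.001, 1.574]
ft_force: [-0.9, -0.2, -0.5]
width: 43.7
```

```bash
python3 racks.py; python3 lev.py
python3 - <<'E'
from place import *
cap("wrist","w15")
ga([609,53,82])
p=cap("scene","s15")
for n,a,b in(("r",210,110),("b",130,300)):
    x=cv2.resize(p["img"][a:a+80,b:b+110],None,fx=5,fy=5,interpolation=cv2.INTER_CUBIC);cv2.imwrite(f"pics/s15{n}.png",x[:,:,::-1])
E
```

```text
red [ 38.6 -39.8  56.2] 39
red [ 6.1 58.7 56.2] 38
red [-42.7 -41.1  55.5] 40
red [-45.4  43.3  55.5] 39
blue [ 40.5 -42.   55.7] 40
blue [39.3 41.3 56.7] 38
blue [-42.7  46.6  55.7] 39
red 755 [292.0, 212.0] [610.0, 54.0, 102.0] [597.0, 10.0, -0.0] [629.0, 65.0, 107.0]
[0.0264463  0.3510278  0.01426963] [599.38109263  54.37086591 169.81191253]
shift [-0.1   0.95 11.78] turn [0.  0.1 0.1] rows 1.9
```

View pics/racks.png

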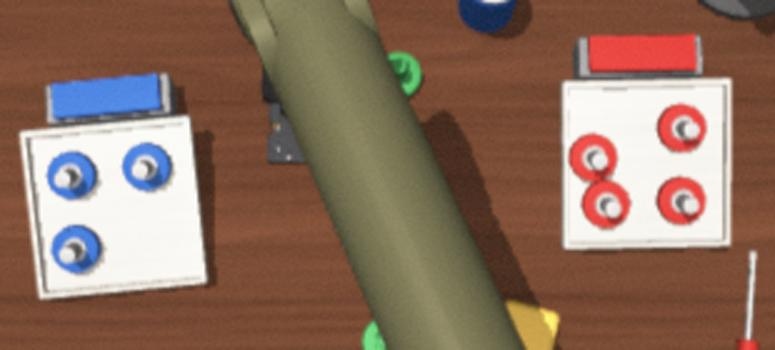

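View pics/s15r.png

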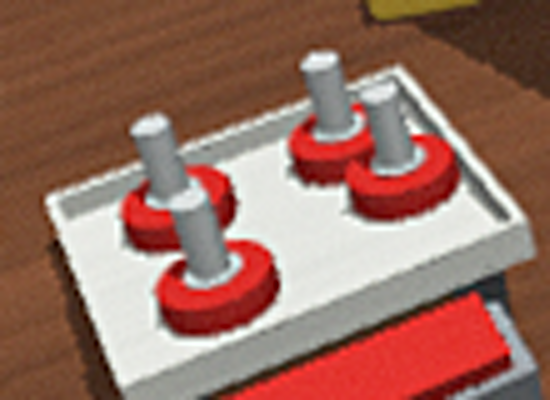

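View pics/s15.png

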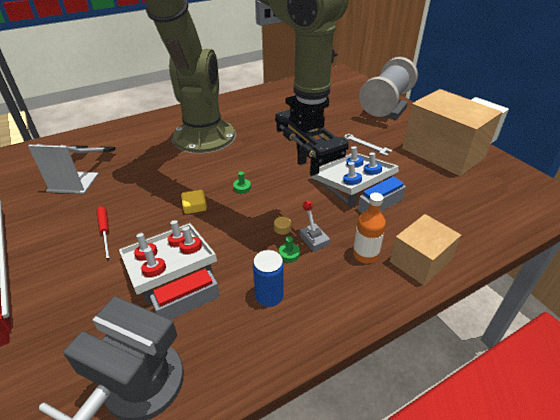

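View pics/w15.png

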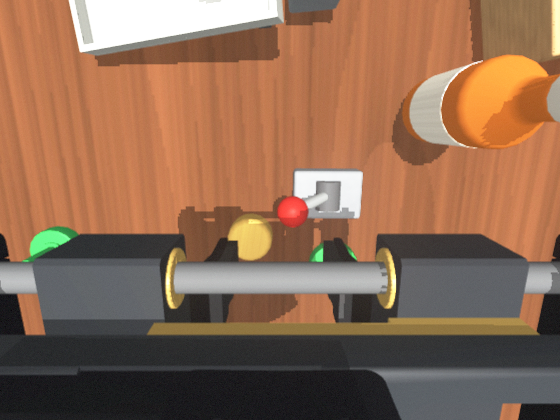

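send_rows(rows="0.5 -0.1 1 0 0 0 0; 0.5 -0.1 1 0 0 0 0; 0.5 -0.1 1 4 0 0 0; 0.5 -0.1 1 8 0 0 0; 0.5 -0.1 1 11.3 0 0 0; 0.5 -0.1 1 11.3 0 0 0; 0.5 -0.1 1 11.3 0 0 0")

```text
time_s: 41.02
eef_pos: [610.5, 53.2, 58.1]
tool_rot: [3.14, 0.001, 1.573]
ft_force: [0.7, -0.2, 1.0]
width: 43.5
```

send_rows(rows="0.5 0 1.5 0 0 0 0; 0.5 0 3 0 0 0 0; 0.5 0 4.5 0 0 0 0; 0.5 0 6 0 0 0 0; 0.5 0 6 0 0 0 0")

```text
time_s: 41.65
eef_pos: [672.3, 53.6, 60.1]
tool_rot: [3.137, -0.0, 1.572]
ft_force: [0.2, 0.8, 0.2]
width: 43.8
```

```bash
python3 lev.py
python3 - <<'E'
from place import *
cap("wrist","w16");cap("scene","s16")
E
```

```text
red 640 [265.0, 254.0] [666.0, 62.0, 107.0] [654.0, 56.0, 99.0] [677.0, 87.0, 176.0]
red 47 [265.0, 295.0] [666.0, 43.0, 110.0] [661.0, 41.0, 108.0] [671.0, 44.0, 112.0]
[0.15283572 0.17144121 0.02002258] [670.79162016  53.64077997  59.37353233]
```

View pics/w16.png

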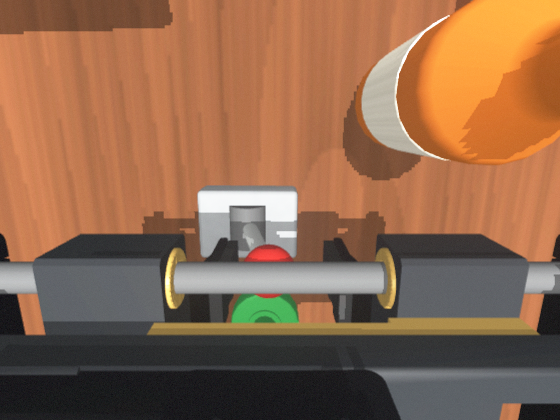

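View pics/s16.png

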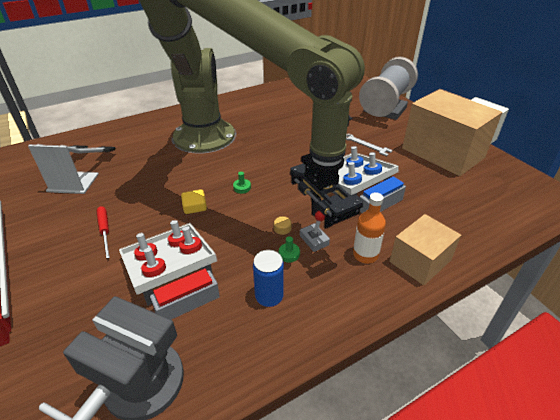

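Ball moves with the finger (now x≈666, stop at ≈686). Push on to the stop.

send_rows(rows="0.5 0 1 0 0 0 0; 0.5 0 2 0 0 0 0; 0.5 0 3 0 0 0 0; 0.5 0 3 0 0 0 0; 0.5 0 3 0 0 0 0")

```text
time_s: 42.48
eef_pos: [695.5, 53.6, 57.9]
tool_rot: [-3.132, 0.003, 1.574]
ft_force: [-11.9, -0.1, 5.7]
width: 43.7
```

```bash
python3 lev.py
```

```text
red 825 [262.0, 252.0] [688.0, 61.0, 100.0] [675.0, 55.0, 90.0] [700.0, 88.0, 174.0]
[-12.33243065  -1.38163046   5.00150108] [695.46667362  53.54314295  57.90725837]
```

send_rows(rows="0.5 0 0.6 0 0 0 0; 0.5 0 1.2 0 0 0 0; 0.5 0 1.2 0 0 0 0; 0.5 0 1.2 0 0 0 0")

```text
time_s: 43.08
eef_pos: [695.3, 53.6, 57.0]
tool_rot: [-3.106, 0.007, 1.576]
ft_force: [-30.4, -4.1, 17.6]
width: 43.8
```

```bash
python3 lev.py
```

```text
red 800 [260.0, 253.0] [689.0, 61.0, 99.0] [676.0, 55.0, 89.0] [701.0, 88.0, 173.0]
[-30.32670488  -4.65980283  16.97735194] [695.29088885  53.54213437  57.02152371]
```

At the stop. Back off, lift, and check everything.

send_rows(rows="0.5 0 -0.8 0 0 0 0; 0.5 0 -0.8 0 0 0 0; 0.5 0 -0.8 -5 0 0 0; 0.5 0 -0.8 -10 0 0 0; 0.5 0 -0.8 -15 0 0 0; 0.5 -5 -6 -18 0 0 0; 0.5 -10 -12 -18 0 0 0; 0.5 -15 -17 -18 0 0 0; 0.5 -18 -22 -18 0 0 0; 0.5 -18 -22 -18 0 0 0; 0.5 -18 -22 -18 0 0 0")

```text
time_s: 44.55
eef_pos: [482.4, -129.9, 247.0]
tool_rot: [-3.108, 0.012, 1.57]
ft_force: [0.4, 0.3, 0.7]
width: 43.7
```

```bash
python3 racks.py; python3 lev.py
python3 - <<'E'
from place import *
p=cap("scene","s17");p=cap("top","t17")
for f in feet(p):
    if f[3][2]>5 and f[1]<700: print(f[0],f[1],f[2],f[3])
W=cloud(p)
print(stud(W,682,52,92,115,30))
E
```

```text
red [ 38.5 -40.1  56.1] 36
red [-42.8 -40.9  54.9] 40
red [-45.5  43.4  56.5] 38
blue [ 40.4 -42.   55.6] 40
blue [39.2 41.6 56.3] 37
blue [-42.6  46.3  55.4] 41
red 241 [510.0, 4.0] [683.0, 42.0, 98.0] [675.0, 39.0, 1.0] [755.0, 73.0, 104.0]
red 71 [249.0, 163.0] [682.0, 52.0, 99.0] [669.0, 42.0, -5.0] [724.0, 69.0, 111.0]
[-0.15213858 -0.08141922  0.1423409 ] [ 484.2537329  -125.54376317  246.65101629]
red 70 [249.0, 163.0] [682.0, 52.0, 99.0]
red 408 [383.0, 171.0] [668.0, -324.0, 65.0]
red 172 [391.0, 200.0] [583.0, -339.0, 68.0]
red 168 [391.0, 229.0] [505.0, -339.0, 47.0]
red 89 [366.0, 231.0] [499.0, -271.0, 47.0]
red 22 [500.0, 268.0] [396.0, -654.0, 9.0]
red 36 [503.0, 298.0] [315.0, -654.0, 8.0]
red 353 [417.0, 304.0] [299.0, -411.0, 21.0]
red 40 [506.0, 334.0] [218.0, -654.0, 7.0]
blue 145 [311.0, 153.0] [714.0, -116.0, 76.0]
blue 593 [162.0, 188.0] [621.0, 297.0, 65.0]
blue 164 [179.0, 216.0] [541.0, 245.0, 69.0]
blue 156 [149.0, 219.0] [534.0, 327.0, 69.0]
blue 153 [151.0, 248.0] [456.0, 323.0, 48.0]
green 97 [281.0, 177.0] [658.0, -36.0, 19.0]
(array([681.4,  52.4,  99.9]), 63)
```

View pics/s17.png

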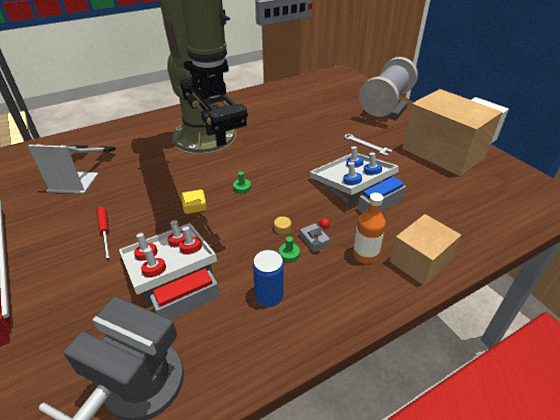

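View pics/t17.png

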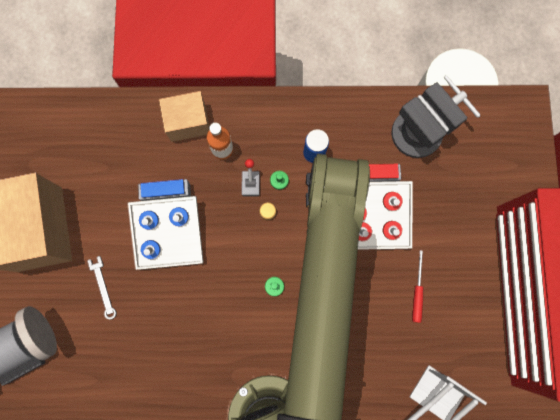

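Run:
```python
from workcell import manip
print(manip.get_state()["ft_force"]); print(manip.finish_job())
```

```text
[ 0.39875657  0.40947729 -0.30869222]
the job is handed in; nothing more can be done
None
```

I did all three steps and handed the job in at about 45 s; no verdict is reported back. I pulled the lever to its stop, sorted the feet, then pushed the lever back to its stop. Four feet had to be moved from the bench: two red and two blue. The other three were already in the right racks, so seven were present in all.

**Problems on the way**
- **TCP height:** the real fingertips sit about 30 mm above the reported TCP height. Because of this the first lever pull and the first grasp missed. I measured the offset from the scene camera and corrected for it.
- **Shifted red foot:** after I placed one red foot, it moved inside the rack to about x 6, y 59 mm in the tray frame. I don't know whether that was the random knock or my own doing. It still stood flat and inside the 68 mm limit, so I left it there.

**Last checks**
- **Racks:** four red and three blue feet stand stud up in their own racks. Their stud tops are about 55–57 mm above the floor, which fits pads lying flat.
- **Shifted foot:** the arm hid it from the top camera in the last picture. The scene camera showed it standing, and the last top-camera measurement, taken before the lever push, was within limits.
- **Lever:** the red tip is back at (682, 52, 99) mm, the same spot as at the start.
- **Other things:** the bystanders and green look-alikes looked unmoved in the pictures, and the gripper was clear of everything with no contact force.

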